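# Dry sediment dishes: prop the dryer hood, load, close and start

### The job

Get the dish dryer going. Raise its hood fully and swing the prop rod up to its stop, then let the hood down so that the rod sits in the socket and holds it; only then lay every dish on the bench flat and right way up on the tray, one to a bay. After that take the hood off the rod, fold the rod right down into its saddle, shut the hood fully, and press the keys one at a time - round, then oblong, then the large square start key; press start only with the hood shut, and leave the other things on the bench undisturbed.

Things in the scene. Friction and masses are not known exactly. Their poses are not given: they have to be found in the camera images.
- dryer: Bench dish dryer, a fixed low white casing 248 mm deep (x) by 372 mm wide (y), rim at 62 mm height, with a hinged grey hood over an open tray, a control pod on its right (-y) and a prop rod along its left (+y) ledge. Origin under the middle of the hood's width, on the bench; its x axis points from its front (handle side, towards the robot) to its back, y to its left, z up.
- tray (a point): Middle of the tray floor inside the dryer (38 mm above the bench, axes those of the dryer). The tray is 126 mm (x) by 256 mm (y), walls rise 24 mm from its floor to the rim all round. Two low ribs along x (3 mm thick, 9 mm high, at y = -40 and +40 mm) part it into three bays, each for one dish, with their middles at y = -84, 0 and +84 mm. Fingers have most room when they close along x.
- hood (a joint): Hood hinge, rad: 0 shut, 1.50 fully raised (stop). The hinge has friction 0.05 N m and a damper (0.45 N m s/rad): near the top (above about 1.44 rad) the hood just balances by itself, below that it sinks slowly shut. On the rod it rests at 1.32 to 1.35 rad. The hood weighs 0.8 kg; lifting it takes about 5 N at the handle.
- hood_hinge (a point): Middle of the hood's hinge axis (parallel to the dryer's y), at the back of the hood, 62 mm above the bench. Axes those of the dryer.
- hood_handle (a point): Middle of the hood's pull bar: a round steel bar of 12 mm diameter, 116 mm long, parallel to the dryer's y, its centre line 42 mm off the hood's front edge (36 mm free between bar and edge), 252 mm from the hinge axis. The point moves with the hood. When shut it lies 252 mm in front of the hinge and 12 mm higher; when raised it is the topmost part. It can be pinched from above at every angle.
- prop (a joint): Prop rod pivot, rad: 0 folded down, lying level towards the back in its saddle; grows as the free end swings up; 0.75 is its stop. Friction (0.10 N m) keeps the rod where it is left. The rod's end can enter the socket only if the rod stands above about 0.70 when the hood comes down from above 1.45 rad; it must be free of the hood's weight (hood raised to its stop) before it is swung down or up.
- prop_pivot (a point): Pivot of the prop rod at the front of the left ledge, 82 mm above the bench, axis parallel to the dryer's y; axes those of the dryer.
- prop_grip (a point): Middle of the rubber sleeve on the prop rod, 80 mm from the pivot; the sleeve is 13 mm in diameter and 50 mm long, the rod 8 mm and 171 mm long. The ledge lies 20 mm below the folded rod's axis. The point moves with the rod; its x axis points along the rod to the free end, y is parallel to the pivot. The hood's left edge is 26 mm to the right of the rod and, raised, stands some 80 mm behind the folded sleeve.
- prop_tip (a point): The rod's bent-in end (8 mm thick, 20 mm long, pointing to the hood; the point lies 12 mm along it), 171 mm from the pivot; moves with the rod.
- hood_socket (a point): Mouth of the steel socket on the hood's left edge, a downward-open notch that takes the rod's bent end, 138 mm from the hinge axis; moves with the hood. With the hood on the rod the tip lies within about 8 mm of this point.
- key_standby_top (a point): Middle of the top of the round white key (22 mm diameter), the rearmost of three keys on the control pod. Spring key: 4 mm travel straight down, about 5 N fully down; 1.1 N starts it moving. Its top stands 9 mm above the pod (72 mm above the bench).
- key_programme_top (a point): Middle of the top of the oblong white key (15 x 36 mm), the middle one of the three; same spring and travel.
- key_start_top (a point): Middle of the top of the large square white start key (30 x 30 mm), the frontmost of the three; same spring and travel.
- key_standby (a joint): Round key, m: 0 up, 0.004 fully down.
- key_programme (a joint): Oblong key, m: 0 up, 0.004 fully down.
- key_start (a joint): Large square start key, m: 0 up, 0.004 fully down.
- dish_a_mid (a point): Middle of a clear round lidded dish with some grains in it, about 59 mm in diameter between the fingers (64 mm to see), 13 mm high (this point 6.5 mm above its underside), 50 g, z axis up; it lies on the bench left of the dryer at the start. One of two or three; None if absent.
- dish_b_mid (a point): Middle of a clear round lidded dish with some grains in it, about 59 mm in diameter between the fingers (64 mm to see), 13 mm high (this point 6.5 mm above its underside), 50 g, z axis up; it lies on the bench left of the dryer at the start. One of two or three; None if absent.
- dish_c_mid (a point): Middle of a clear round lidded dish with some grains in it, about 59 mm in diameter between the fingers (64 mm to see), 13 mm high (this point 6.5 mm above its underside), 50 g, z axis up; it lies on the bench left of the dryer at the start. One of two or three; None if absent.
- dropper: Amber dropper bottle, a bystander: leave it alone. Origin on its underside.
- card_box: White card box, a bystander: leave it alone. Origin on its underside.
There are look-alikes about, which are no part of the job. Leave any black, brown or yellow look-alike of the part that bears dish_b_mid alone.

How it is judged (in metres and radians):
On the way, in this order (a step that is already met when the one before it is completed fails the run):
1. the hood rests on the prop rod, which sits in its socket, and the robot has let go of both (value of joint hood between 1.24 and 1.385 rad and value of joint prop above 0.66 rad and velocity of joint hood between -0.04 and 0.04 rad/s and distance between prop_tip and hood_socket below 0.015 m and contact force between each of hood, prop and the arm below 0.1 N and contact force between each of hood, prop and the fingers below 0.1 N), for 0.4 s.
2. all dishes lie flat on the tray with the hood still held by the rod (value of joint hood between 1.24 and 1.385 rad and value of joint prop above 0.66 rad and velocity of joint hood between -0.04 and 0.04 rad/s and distance between prop_tip and hood_socket below 0.015 m and x of dish_a_mid in the frame of tray between -0.045 and 0.045 m and y of dish_a_mid in the frame of tray between -0.11 and 0.11 m and z of dish_a_mid in the frame of tray between 0 and 0.013 m and angle between each of dish_a_mid, dish_b_mid, dish_c_mid's own z axis and vertical below 0.12 rad and linear speed of each of dish_a, dish_b, dish_c below 0.03 m/s and contact force between each of dish_a, dish_b, dish_c and the fingers below 0.1 N and x of dish_b_mid in the frame of tray between -0.045 and 0.045 m and y of dish_b_mid in the frame of tray between -0.11 and 0.11 m and z of dish_b_mid in the frame of tray between 0 and 0.013 m and x of dish_c_mid in the frame of tray between -0.045 and 0.045 m and y of dish_c_mid in the frame of tray between -0.11 and 0.11 m and z of dish_c_mid in the frame of tray between 0 and 0.013 m), for 0.3 s.
3. the rod is folded down into its saddle and the hood is shut (value of joint hood below 0.03 rad and value of joint prop below 0.05 rad and x of dish_a_mid in the frame of tray between -0.045 and 0.045 m and y of dish_a_mid in the frame of tray between -0.11 and 0.11 m and z of dish_a_mid in the frame of tray between 0 and 0.013 m and angle between each of dish_a_mid, dish_b_mid, dish_c_mid's own z axis and vertical below 0.12 rad and linear speed of each of dish_a, dish_b, dish_c below 0.03 m/s and contact force between each of dish_a, dish_b, dish_c and the fingers below 0.1 N and x of dish_b_mid in the frame of tray between -0.045 and 0.045 m and y of dish_b_mid in the frame of tray between -0.11 and 0.11 m and z of dish_b_mid in the frame of tray between 0 and 0.013 m and x of dish_c_mid in the frame of tray between -0.045 and 0.045 m and y of dish_c_mid in the frame of tray between -0.11 and 0.11 m and z of dish_c_mid in the frame of tray between 0 and 0.013 m), for 0.3 s.
4. the round key is pressed down (value of joint key_standby above 0.0025 m and value of joint hood below 0.03 rad), for 0.05 s.
5. the oblong key is pressed down (value of joint key_programme above 0.0025 m and value of joint hood below 0.03 rad), for 0.05 s.
6. the large square start key is pressed down (value of joint key_start above 0.0025 m and value of joint hood below 0.03 rad), for 0.05 s.
At the end, for the whole second after the job is handed in: Hood shut (within 0.03 rad), rod folded (within 0.05 rad), every dish that is present lying flat (within 0.12 rad), right way up and at rest on the tray floor, all keys up again (all of step 3 and value of joint each of key_standby, key_programme, key_start below 0.001 m); the robot touches nothing.
It fails at once if two keys are pressed at once (value of joint each of key_standby, key_programme above 0.002 m or value of joint each of key_standby, key_start above 0.002 m or value of joint each of key_programme, key_start above 0.002 m).
It fails at once if the start key is pressed while the hood is open (value of joint key_start above 0.002 m and value of joint hood above 0.12 rad).
It fails at once if a bystander is displaced by more than 30 mm (distance of any of dropper, card_box from where it was at the start of the episode above 0.03 m).
Of dish_a, dish_b, dish_c only 2 to 3 are there at a start; the rules pass over those that are not, and their reading is None.
At some moment in a run one of dish_a, dish_b, dish_c may be knocked a few centimetres aside while the robot is not near it.
Once in a run the grip may slacken for a moment while it holds something.
It also fails if it takes over 210 s, if anything falls off the work surface, if the arm or the gripper's body presses on something with over 40 N, if the wrist force passes 120 N, or if a joint passes its speed limit or range.

### The arm

A 6-joint arm with a two-finger parallel gripper is mounted at the origin on the work surface; the furniture and walls round the work are solid. World frame = base frame: x ahead of the robot, y to its left, z up, the work surface at z = 0. Lengths are in m, angles in degrees, forces in N, time in s.
With the tool pointing down it reaches from about 0.3 to 0.75 m from the base axis. Payload 8.5 kg.
Tool frame: the origin (TCP) lies at the very end of the fingers, on their centre line; the grasp point (between the pads) lies 19 mm behind it (grip_depth is the distance from the TCP to the grasp point, in m); z points along the fingers, y is the direction in which the jaws open and shut (so a half turn about z gives the same grasp; the last joint's range is limited). The gripper opens to 85 mm and grips with 20 to 120 N. Pads are 22 mm wide; open, the fingers measure 114 mm over their backs; the gripper's body (76 mm by 85 mm) begins 54 mm behind the grasp point. The pads swing forward as they close: fully open they stand 13 mm farther back than shut.
Start: joints at [50.69, 21.807, 74.336, -0, 83.858, -12.336], TCP at [0.249, 0.49, 0.231] pointing down, gripper open.
Joint ranges: [-178.18, 178.18], [-50.72, 133.34], [12.68, 142.11], [-81.47, 261.47], [9.98, 163.14], [-165.26, 165.26]. Speed limits (degrees/s): [136.94, 136.94, 180, 180, 180, 180].

### API

Orientations are given as a 3x3 rotation matrix whose columns are the frame's x, y, z axes.
In Python, from rig import observe, get_image, close_job, silhouettes, grip_depth gives the robot as it stands. The module is installed in compiled form; this text tells all that it offers.
- The arm moves only by the shell command python3 -m crank 'ROWS' [FORCE]. ROWS is a JSON object of lists of equal length, an entry for each row: "slide": the shift along the tool's x, y, z in m, a list of three; "roll": the turn about the tool's z in rad; "grip": the finger opening in m, from 0 to 0.0854. A call has exactly 8 rows; each row is the pose to reach, as a shift and turn from the pose commanded when the call began, along the tool's axes at that moment; what a row does not reach only later rows make up. A row lasts 1/10 s, in which the tool goes at most 50 mm and 8.59 degrees, less where a joint would pass 70% of its speed; a pose out of reach is approached as far as the arm can. A call with a gripper value outside its range is refused whole. The fingers move at their own pace and stop on an object; FORCE is the grip in N (left out, the last holds). Time passes only in rows, so rows that repeat a pose let the fingers close, or fill a call up. It gives the time, the measured TCP pose, the force and the opening at its end, in the units of the state.
- observe(): the state, without advancing time (a new reading comes with each control period).
- get_image(name): name is "scene" or "top" or "wrist"; returns a dict with "frame" (420x560x3 uint8, red, green, blue), "fx", "fy", "cx", "cy" (pixels), "xyz" and "rotation" of the camera in the world. Camera axes: x right, y down, z forward; pixel columns grow to the right and rows downward; lengths in m; the calibration is good to about 2 mm. A picture is of the moment at which its call begins. There is no depth.
- close_job(): hands the job in, once; it reports no verdict.
Trained networks look in a picture, given as the dict that the camera call returned (one of the last four; its "shot" number tells which), for a name from the list of things; names that differ only in an ending like _2 or _b are one class to them, and where a whole thing is asked for, a point or a joint stands for the part that bears it (a point fixed in the world has none). Each returns a list of dicts, best first, with "confidence" (0 to 1); they miss things now and then, are a little off and sometimes report something else, mostly with a low value. They report only what shows in the picture. A call takes as long as a camera call. They do not tell look-alikes from the thing itself.
- silhouettes(target, picture): "pixels" (420x560 bool, what is visible of it) and "box" ([centre column, centre row, width, height] in pixels, round what is visible of it).
The state is a dict: "time_s": time; "q": joint angles; "qvel": joint speeds; "joint_efforts": joint torques, N m; "position": TCP position; "tool_rot": TCP orientation; "ft_force": force on the tool from outside, world axes, zero at the start; "wrist_torque": the same for the moment, N m; "grip_width": finger opening in m.
Only numpy, scipy, OpenCV 4.12 (cv2) and the standard library are available. Lean on these libraries where they do the work, as an engineer would, in place of code of your own. Each camera call takes 0.05 s, during which the arm holds its last target.

## Working session

There is one attempt and no reset: what is moved stays moved. The work goes in short steps, Python scripts to look and compute and a shell command to move; the robot and the scene stay as the last step left them, time stands still between calls to the robot, and variables do not carry over. Pictures are saved under pics/ and viewed, and the job is handed in when it is done.

```bash
mkdir -p pics; ls; cat > h.py <<'E'
import numpy as np,cv2
from rig import *
def save(n,name):
    p=get_image(n); cv2.imwrite(f'pics/{name}.png',p['frame'][:,:,::-1]); return p
def cam(p): return np.array(p['xyz']),np.array(p['rotation'])
def at_z(p,u,v,z):
    c,R=cam(p); d=R@np.array([(u-p['cx'])/p['fx'],(v-p['cy'])/p['fy'],1]); return c+d*(z-c[2])/d[2]
def proj(p,X):
    c,R=cam(p); q=R.T@(np.array(X)-c); return np.array([p['fx']*q[0]/q[2]+p['cx'],p['fy']*q[1]/q[2]+p['cy']])
def tri(p1,uv1,p2,uv2):
    A=[];b=[]
    for p,(u,v) in((p1,uv1),(p2,uv2)):
        c,R=cam(p); d=R@np.array([(u-p['cx'])/p['fx'],(v-p['cy'])/p['fy'],1]); d/=np.linalg.norm(d)
        M=np.eye(3)-np.outer(d,d); A.append(M); b.append(M@c)
    return np.linalg.solve(A[0]+A[1],b[0]+b[1])
def st():
    s=observe(); print('t',s['time_s'],'pos',np.round(s['position'],4),'w',round(s['grip_width'],4),'f',np.round(s['ft_force'],2),'q',np.round(s['q'],1)); print(np.round(s['tool_rot'],3).tolist()); return s
E
python3 - <<'E'
from h import *
st(); print(grip_depth)
for n in ('scene','top','wrist'):
    p=save(n,n+'0'); print(n,p['fx'],p['fy'],p['cx'],p['cy'],p['xyz'],np.round(p['rotation'],3).tolist())
E
```

```text
pics
t 0.0 pos [0.2493 0.4899 0.2307] w 0.0856 f [ 0.81 -0.4  -0.25] q [ 50.7  21.8  74.4   0.   83.9 -12.3]
[[-0.891, 0.454, -0.001], [0.454, 0.891, -0.001], [0.0, -0.002, -1.0]]
0.0187
scene 423.8562622928747 423.8562622928747 278.7858365601452 206.36444168756046 [-0.51239684  0.89449159  0.92797126] [[-0.589, -0.461, 0.664], [-0.808, 0.316, -0.497], [0.019, -0.829, -0.559]]
top 451.7290734587701 451.7290734587701 277.00154587488925 220.6728858842932 [0.37778927 0.14571104 1.64133143] [[-0.024, -0.998, 0.064], [-1.0, 0.025, 0.015], [-0.017, -0.064, -0.998]]
wrist 341.3082982331664 341.3082982331664 274.0174737769983 211.71654599553472 [0.18515165 0.52322587 0.37339264] [[0.453, 0.855, 0.252], [0.891, -0.434, -0.13], [-0.002, 0.284, -0.959]]
```

View pics/scene0.png

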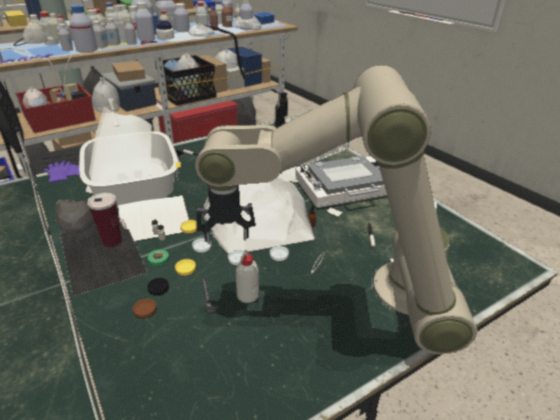

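View pics/top0.png

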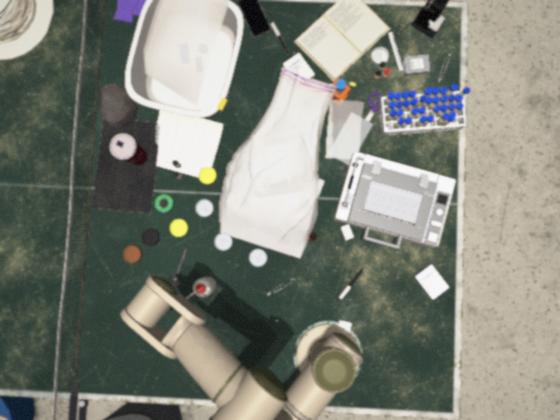

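View pics/wrist0.png

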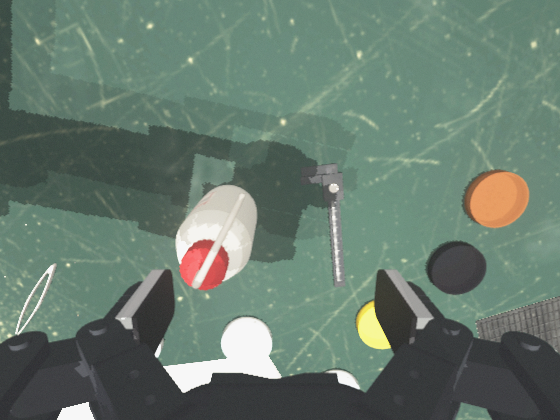

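```bash
python3 - <<'E'
from h import *
p=get_image('top'); f=p['frame'][:,:,::-1]
cv2.imwrite('pics/tc.png',cv2.resize(f[145:255,325:465],None,fx=5.5,fy=5.4,interpolation=cv2.INTER_CUBIC))
cv2.imwrite('pics/td.png',cv2.resize(f[150:280,110:290],None,fx=4.2,fy=4.2,interpolation=cv2.INTER_CUBIC))
for n in ('dryer','hood_handle','prop_grip','key_standby_top','key_programme_top','key_start_top','dish_a_mid','dropper','card_box'):
    for r in silhouettes(n,p)[:6]:
        ys,xs=np.nonzero(r['pixels']); print(n,round(r['confidence'],2),np.round(r['box'],1),round(xs.mean(),1),round(ys.mean(),1),len(xs))
E
```

```text
dryer 0.9 [395.5 199.4 119.6  98.9] 394.6 199.9 7803
hood_handle 0.72 [390.  205.9  90.3  86.1] 391.8 203.2 5116
prop_grip 0.6 [354.6 173.2  16.9  31.3] 352.6 176.2 81
key_standby_top 0.74 [352.  181.3  18.7  48.5] 351.7 179.4 148
key_standby_top 0.58 [222.6 242.7  14.1  19.2] 223.6 241.1 245
key_programme_top 0.54 [435.4 225.3   9.5   7.2] 436.0 223.2 32
key_start_top 0.65 [396.5 202.2 120.4  89.7] 395.2 199.8 7712
key_start_top 0.47 [432.9 237.2  12.    8.5] 433.0 236.7 97
dish_a_mid 0.78 [256.9 258.9  13.3  18.6] 257.8 257.0 216
dropper 0.63 [311.8 237.2   8.2   6.3] 312.5 236.5 32
dropper 0.56 [205.4 210.1  17.9  13.9] 204.6 207.9 244
card_box 0.86 [430.8 282.1  30.7  34. ] 431.3 281.6 653
card_box 0.67 [395.9 198.8 117.   96.7] 394.9 199.5 7596
```

View pics/tc.png

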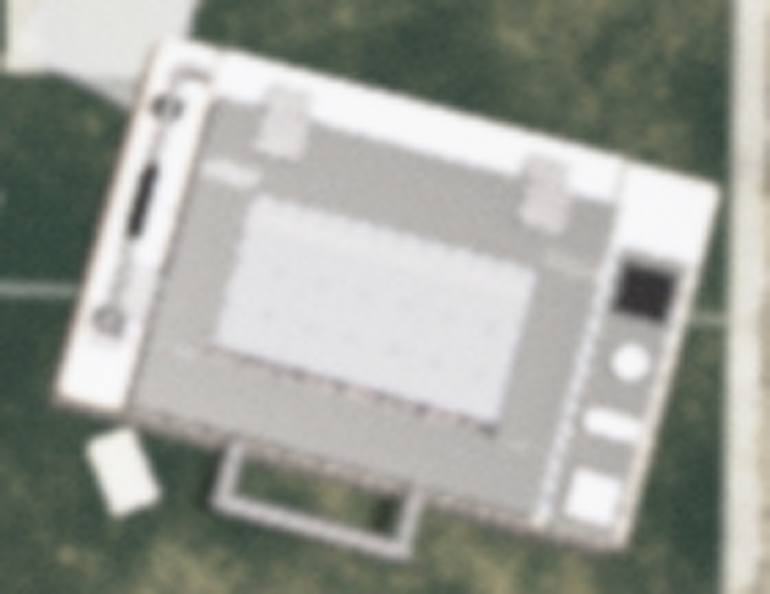

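View pics/td.png

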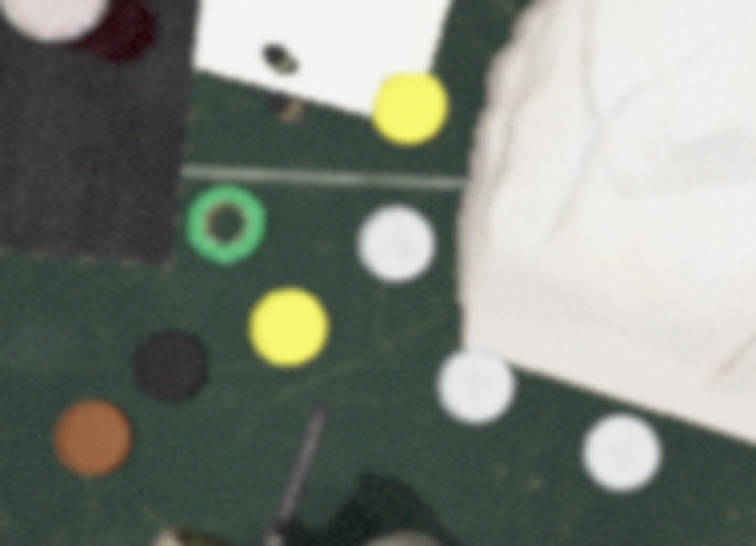

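```bash
python3 - <<'E'
from h import *
p=get_image('top')
F=lambda a,b:(325+a/5.5-.4,145+b/5.4-.4)
pts={'TL':(165,40,.062),'BL':(57,402,.062),'BR':(625,548,.062),'TR':(718,187,.062),'h1':(218,502,.074),'h2':(407,552,.074),'pivot':(109,320,.082),'sleeve':(143,200,.082),'tip':(167,105,.082),'round':(631,362,.072),'obl':(612,424,.072),'start':(593,496,.072),'hoodBL':(130,410,.075),'hoodBR':(545,520,.075)}
W={k:at_z(p,*F(a,b),z) for k,(a,b,z) in pts.items()}
for k in W: print(k,np.round(W[k],4))
yx=W['TL']-W['TR']; y2=W['BL']-W['BR']; hh=W['h1']-W['h2']; xx=W['TL']-W['BL']; x2=W['TR']-W['BR']
for v in(yx,y2,hh): print(np.linalg.norm(v[:2]),np.degrees(np.arctan2(v[1],v[0]))-90)
for v in(xx,x2,W['tip']-W['pivot'],W['round']-W['start']): print(np.linalg.norm(v[:2]),np.degrees(np.arctan2(v[1],v[0])))
for n,(u,v) in {'d1':(204.4,207.9),'d2':(223.4,241.5),'d3':(258,257.5),'dropper':(312,237),'cb':(431,282),'wb':(347,232),'bottle':(203,288)}.items(): print(n,np.round(at_z(p,u,v,.012),4))
E
```

```text
TL [ 0.7149 -0.11    0.062 ]
BL [ 0.4797 -0.0332  0.062 ]
BR [ 0.3768 -0.3878  0.062 ]
TR [ 0.6088 -0.4575  0.062 ]
h1 [ 0.4123 -0.1308  0.074 ]
h2 [ 0.3775 -0.2478  0.074 ]
pivot [ 0.5303 -0.0653  0.082 ]
sleeve [ 0.6071 -0.0893  0.082 ]
tip [ 0.6683 -0.1065  0.082 ]
round [ 0.4957 -0.3937  0.072 ]
obl [ 0.4562 -0.38    0.072 ]
start [ 0.4104 -0.366   0.072 ]
hoodBL [ 0.4726 -0.0775  0.075 ]
hoodBR [ 0.3958 -0.3344  0.075 ]
0.36339731222853944 -16.973421598805132
0.3692275471890444 -16.19710606154571
0.1220274991961889 -16.566588974390143
0.24738119940755018 -18.071233500649686
0.24233548735660188 -16.72358278937623
0.14406610714186527 -16.628553687889827
0.08971442638802868 -18.00955445933784
d1 [0.5354 0.4328 0.012 ]
d2 [0.4118 0.3657 0.012 ]
d3 [0.3513 0.2419 0.012 ]
dropper [0.4203 0.0457 0.012 ]
cb [ 0.2496 -0.3731  0.012 ]
wb [ 0.4352 -0.0806  0.012 ]
bottle [0.2468 0.4418 0.012 ]
```

```bash
python3 -m crank '{"slide":[[-0.031,-0.039,0],[-0.062,-0.078,0],[-0.093,-0.117,0],[-0.124,-0.156,0],[-0.155,-0.195,0],[-0.186,-0.234,0],[-0.217,-0.273,0],[-0.248,-0.312,0]],"roll":[0.145,0.29,0.435,0.58,0.725,0.87,1.015,1.16],"grip":[0.04,0.04,0.04,0.04,0.04,0.04,0.04,0.04]}' 20
cat >> h.py <<'E'
def go(x,y,z,head=None):
    s=st(); R=np.array(s['tool_rot']); d=R.T@(np.array([x,y,z])-s['position'])
    h=np.degrees(np.arctan2(R[1,1],R[0,1])); print('slide',np.round(d,4),'len',round(np.linalg.norm(d),3),'head',round(h,2))
    if head is not None: print('roll',round(np.radians(h-head),4))
E
python3 -c "
from h import *
go(.395,-.189,.2,-16.7)"
```

```text
time_s: 1.5
position: [0.3288, 0.0978, 0.2316]
tool_rot: [[0.065, 0.998, 0.001], [0.998, -0.065, -0.0], [0.0, 0.001, -1.0]]
ft_force: [1.0, 0.7, 0.8]
grip_width: 0.0398
t 1.5 pos [0.3288 0.0978 0.2316] w 0.0398 f [1.   0.72 0.79] q [ -3.5   0.3 102.5   0.   77.2   0.3]
[[0.065, 0.998, 0.001], [0.998, -0.065, -0.0], [0.0, 0.001, -1.0]]
slide [-0.2819  0.0848  0.0317] len 0.296 head -3.75
roll 0.2259
```

```bash
python3 -m crank '{"slide":[[-0.04,0.012,0.004],[-0.08,0.024,0.008],[-0.12,0.036,0.012],[-0.16,0.048,0.016],[-0.20,0.06,0.02],[-0.24,0.072,0.026],[-0.282,0.085,0.032],[-0.282,0.085,0.032]],"roll":[0.1,0.2,0.226,0.226,0.226,0.226,0.226,0.226],"grip":[0.04,0.04,0.04,0.04,0.04,0.04,0.04,0.04]}'
python3 - <<'E'
from h import *
st(); p=save('wrist','w1'); q=save('top','t1'); save('scene','s1')
cv2.imwrite('pics/t1c.png',cv2.resize(q['frame'][145:255,325:465,::-1],None,fx=5.5,fy=5.4,interpolation=cv2.INTER_CUBIC))
print(p['xyz'])
E
```

```text
time_s: 2.3
position: [0.3976, -0.1911, 0.1985]
tool_rot: [[0.286, 0.958, -0.0], [0.958, -0.286, -0.001], [-0.001, -0.0, -1.0]]
ft_force: [0.1, 0.1, 0.6]
grip_width: 0.0397
t 2.3 pos [ 0.3976 -0.1911  0.1985] w 0.0397 f [0.13 0.09 0.61] q [-41.1  12.7  93.8  -0.   73.5 -24.5]
[[0.286, 0.958, -0.0], [0.958, -0.286, -0.001], [-0.001, -0.0, -1.0]]
[ 0.41856519 -0.1214365   0.34103602]
```

View pics/w1.png

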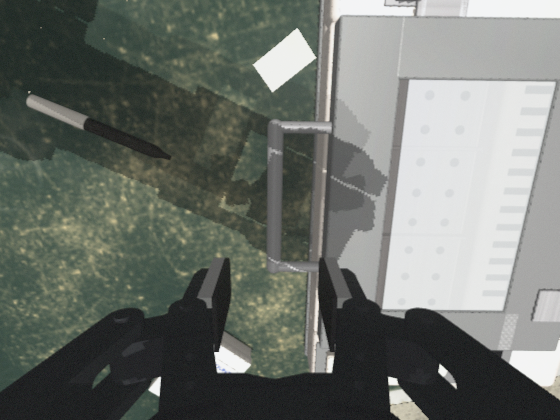

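View pics/s1.png

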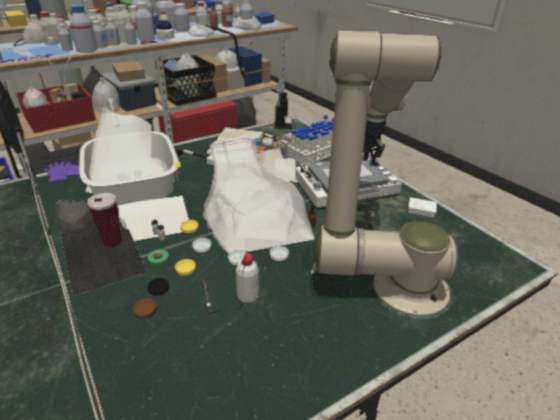

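```bash
python3 - <<'E'
from h import *
p=get_image('wrist')
a=at_z(p,275,124,.074);b=at_z(p,274,267,.074);print(a,b,np.linalg.norm(a-b),np.degrees(np.arctan2(*(a-b)[:2]))); m=(a+b)/2;print(m)
for q in((331,20),(331,340)): print(at_z(p,*q,.07))
# finger tips proj
s=observe();R=np.array(s['tool_rot']);
for w in(-.02,0,.02): print(proj(p,s['position']+R@[0,w,0]))
go(m[0],m[1],.058)
E
```

```text
[ 0.41502484 -0.12648421  0.074     ] [ 0.38069436 -0.24061339  0.074     ] 0.11918075688895553 16.74148205851795
[ 0.3978596 -0.1835488  0.074    ]
[ 0.47343274 -0.06898378  0.07      ]
[ 0.41019928 -0.32919464  0.07      ]
[230.21524076 274.26248814]
[273.67063069 274.26453512]
[317.13701865 274.26658262]
t 2.5 pos [ 0.3967 -0.1862  0.1995] w 0.0403 f [-0.23 -0.45 -0.09] q [-40.7  12.3  94.1   0.   73.6 -24.3]
[[0.282, 0.96, -0.0], [0.96, -0.282, 0.0], [0.0, -0.0, -1.0]]
slide [0.0028 0.0004 0.1415] len 0.142 head -16.35
```

```bash
python3 -m crank '{"slide":[[0.003,0,0.035],[0.003,0,0.07],[0.003,0,0.1],[0.003,0,0.125],[0.003,0,0.14],[0.003,0,0.142],[0.003,0,0.142],[0.003,0,0.142]],"roll":[0.005,0.007,0.007,0.007,0.007,0.007,0.007,0.007],"grip":[0.04,0.04,0.04,0.04,0.04,0.04,0.0,0.0]}' 20
python3 -m crank '{"slide":[[0,0,0],[0,0,0],[0,0,0],[0,0,0],[0,0,0],[0,0,0],[0,0,0],[0,0,0]],"roll":[0,0,0,0,0,0,0,0],"grip":[0,0,0,0,0,0,0,0]}' 30
python3 -c "
from h import *
save('wrist','w2')"
```

```text
time_s: 3.3
position: [0.3993, -0.1845, 0.0586]
tool_rot: [[0.289, 0.957, 0.005], [0.957, -0.289, -0.003], [-0.001, 0.005, -1.0]]
ft_force: [33.4, 1.2, -7.4]
grip_width: 0.0119
time_s: 4.1
position: [0.3999, -0.1846, 0.0586]
tool_rot: [[0.289, 0.957, 0.006], [0.957, -0.289, -0.002], [-0.001, 0.006, -1.0]]
ft_force: [10.4, 1.4, -4.5]
grip_width: 0.0108
```

View pics/w2.png

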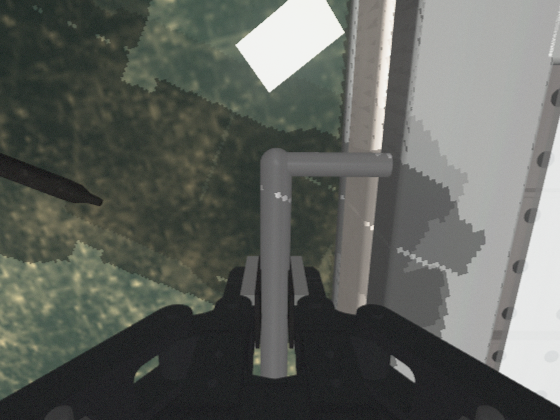

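```bash
python3 - <<'E'
import numpy as np
for t in np.arange(0,1.51,.1): print(round(t,2),round(.252-(.252*np.cos(t)-.012*np.sin(t)),4),round(-(.252*np.sin(t)+.012*np.cos(t)-.012),4))
E
```

```text
0.0 0.0 -0.0
0.1 0.0025 -0.0251
0.2 0.0074 -0.0498
0.3 0.0148 -0.0739
0.4 0.0246 -0.0972
0.5 0.0366 -0.1193
0.6 0.0508 -0.1402
0.7 0.067 -0.1595
0.8 0.085 -0.1771
0.9 0.1048 -0.1929
1.0 0.1259 -0.2065
1.1 0.1484 -0.218
1.2 0.1719 -0.2272
1.3 0.1962 -0.234
1.4 0.221 -0.2384
1.5 0.2461 -0.2402
```

```bash
python3 -m crank '{"slide":[[0,0.0035,-0.025],[0,0.0084,-0.05],[0,0.016,-0.074],[0,0.0256,-0.097],[0,0.0376,-0.119],[0,0.052,-0.14],[0,0.068,-0.16],[0,0.086,-0.177]],"roll":[0,0,0,0,0,0,0,0],"grip":[0,0,0,0,0,0,0,0]}' 40
python3 -c "
from h import *
save('scene','s2');save('wrist','w3')"
```

```text
time_s: 4.95
position: [0.4775, -0.2088, 0.2365]
tool_rot: [[0.289, 0.957, -0.006], [0.957, -0.289, -0.001], [-0.003, -0.006, -1.0]]
ft_force: [-14.5, -4.1, 4.5]
grip_width: 0.0102
```

View pics/s2.png

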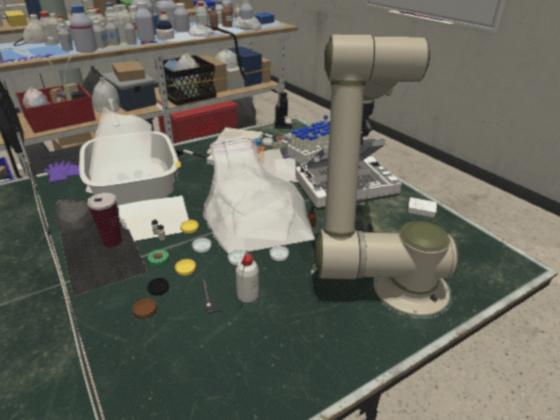

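View pics/w3.png

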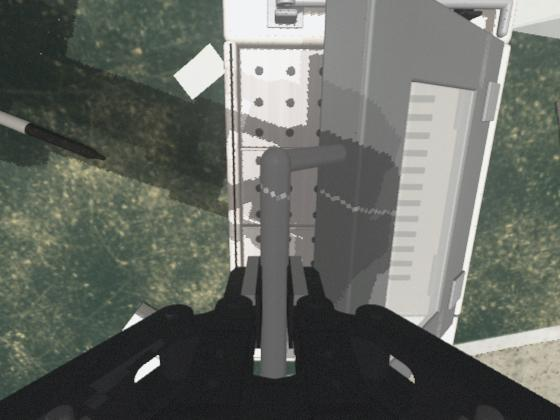

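```bash
python3 -m crank '{"slide":[[0,0.02,-0.016],[0,0.041,-0.0295],[0,0.0635,-0.041],[0,0.087,-0.05],[0,0.111,-0.057],[0,0.136,-0.0615],[0,0.159,-0.063],[0,0.161,-0.063]],"roll":[0,0,0,0,0,0,0,0],"grip":[0,0,0,0,0,0,0,0]}'
python3 -c "
from h import *
save('scene','s2');save('wrist','w3')"
```

```text
time_s: 5.85
position: [0.6352, -0.2573, 0.3009]
tool_rot: [[0.291, 0.957, 0.005], [0.957, -0.291, -0.006], [-0.004, 0.006, -1.0]]
ft_force: [-5.7, -5.4, 10.0]
grip_width: 0.0105
```

View pics/s2.png

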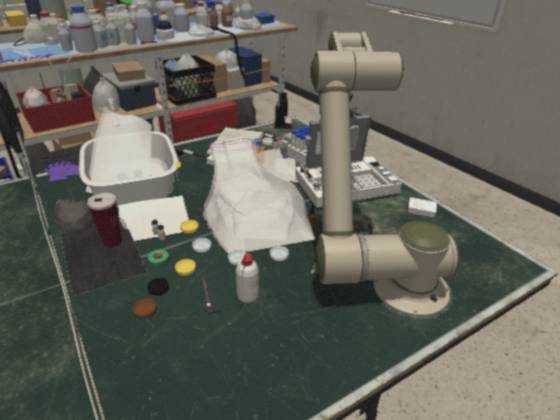

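View pics/w3.png

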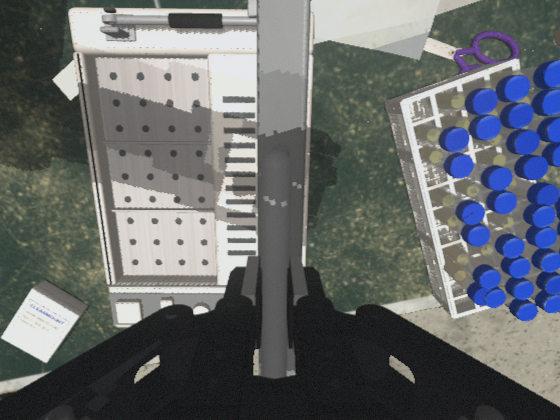

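```bash
python3 -m crank '{"slide":[[0,0,0],[0,0,0],[0,0,0],[0,0,-0.02],[0,0,-0.05],[0,0,-0.08],[0,0,-0.08],[0,0,-0.08]],"roll":[0,0,0,0,0,0,0,0],"grip":[0.04,0.04,0.04,0.04,0.04,0.04,0.04,0.04]}'
python3 - <<'E'
from h import *
st();p=save('wrist','w4')
q=save('top','t4');cv2.imwrite('pics/t4c.png',cv2.resize(q['frame'][145:255,325:465,::-1],None,fx=5.5,fy=5.4,interpolation=cv2.INTER_CUBIC))
E
```

```text
time_s: 6.75
position: [0.6343, -0.2552, 0.3772]
tool_rot: [[0.288, 0.957, 0.0], [0.957, -0.288, -0.0], [0.0, 0.0, -1.0]]
ft_force: [0.5, -1.0, -1.0]
grip_width: 0.0399
t 6.75 pos [ 0.6343 -0.2552  0.3772] w 0.0399 f [ 0.53 -0.95 -0.98] q [-31.8  35.8  26.9   0.  117.3 -15. ]
[[0.288, 0.957, 0.0], [0.957, -0.288, -0.0], [0.0, 0.0, -1.0]]
```

View pics/w4.png

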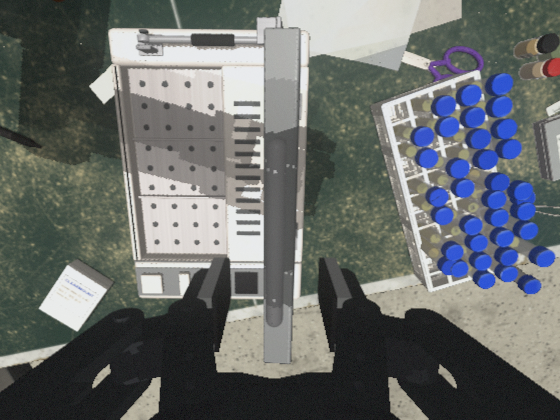

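View pics/t4c.png

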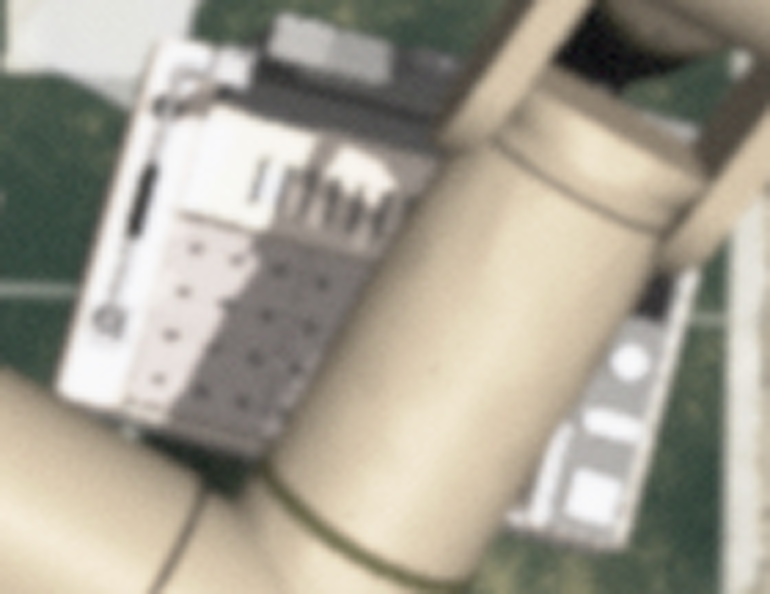

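```bash
cat >> h.py <<'E'
YAW=np.radians(-16.8); ex=np.array([np.cos(YAW),np.sin(YAW)]); ey=np.array([-ex[1],ex[0]]); HIN=np.array([.4005,-.1843])+.252*ex
def D(X): d=np.array(X)[:2]-HIN; return np.round([d@ex,d@ey],4)
def Wd(x,y): return HIN+x*ex+y*ey
E
python3 - <<'E'
from h import *
p=get_image('wrist'); print(HIN)
for n,u,v,z in (('sleeve',212.5,40,.082),('pivot',150,41,.082),('tip',258,40,.082),('trayTL',127,69,.045),('trayBL',142,257,.045),('trayTR',223,69,.04),('rib1',183,138,.047),('rib2',185,195,.047),('trayBR',226,258,.04),('start',153,283,.072),('obl',184,283,.072),('hoodL',268,27,.25),('hoodR',278,360,.25)):
    X=at_z(p,u,v,z); print(n,np.round(X,4),D(X))
E
```

```text
[ 0.64174451 -0.25713601]
sleeve [ 0.6085 -0.0896  0.082 ] [-0.0803  0.1508]
pivot [ 0.5385 -0.0695  0.082 ] [-0.1531  0.1497]
tip [ 0.6591 -0.1048  0.082 ] [-0.0274  0.1508]
trayTL [ 0.4875 -0.0815  0.045 ] [-0.1984  0.1235]
trayBL [ 0.4025 -0.3307  0.045 ] [-0.2078 -0.1396]
trayTR [ 0.6055 -0.1165  0.04  ] [-0.0754  0.1241]
rib1 [ 0.5258 -0.1839  0.047 ] [-0.1322  0.0366]
rib2 [ 0.4998 -0.259   0.047 ] [-0.1353 -0.0428]
trayBR [ 0.522  -0.3705  0.04  ] [-0.0819 -0.1432]
start [ 0.4161 -0.3651  0.072 ] [-0.1848 -0.1685]
obl [ 0.4594 -0.378   0.072 ] [-0.1396 -0.1684]
hoodL [ 0.667  -0.1301  0.25  ] [-0.0125  0.1289]
hoodR [ 0.5934 -0.4022  0.25  ] [-0.0043 -0.1529]
```

```bash
python3 -c "
from h import *
go(.608,-.0895,.377,73.2)"
```

```text
t 6.9 pos [ 0.6341 -0.2553  0.3758] w 0.04 f [-0.7   0.06  0.24] q [-31.8  35.9  27.    0.  117.3 -15. ]
[[0.289, 0.957, -0.002], [0.957, -0.289, 0.002], [0.001, -0.003, -1.0]]
slide [ 0.1512 -0.0729 -0.0009] len 0.168 head -16.78
roll -1.5705
```

```bash
python3 -m crank '{"slide":[[0.0,-0.03,0],[0.03,-0.06,0],[0.06,-0.073,0],[0.1,-0.073,0],[0.13,-0.073,0],[0.151,-0.073,0],[0.151,-0.073,0],[0.151,-0.073,0]],"roll":[-0.145,-0.29,-0.435,-0.58,-0.725,-0.87,-1.015,-1.16],"grip":[0.04,0.04,0.04,0.04,0.04,0.04,0.04,0.04]}'
python3 -m crank '{"slide":[[0,0,0.03],[0,0,0.07],[0,0,0.11],[0,0,0.15],[0,0,0.18],[0,0,0.18],[0,0,0.18],[0,0,0.18]],"roll":[-0.14,-0.28,-0.41,-0.41,-0.41,-0.41,-0.41,-0.41],"grip":[0.04,0.04,0.04,0.04,0.04,0.04,0.04,0.04]}'
python3 -c "
from h import *
st();save('wrist','w5')"
```

```text
time_s: 7.7
position: [0.6079, -0.0888, 0.3763]
tool_rot: [[-0.767, 0.641, -0.002], [0.641, 0.767, 0.001], [0.002, -0.001, -1.0]]
ft_force: [-0.3, 0.6, 0.6]
grip_width: 0.0399
time_s: 8.5
position: [0.6086, -0.09, 0.1993]
tool_rot: [[-0.957, 0.289, 0.003], [0.289, 0.957, -0.001], [-0.003, -0.0, -1.0]]
ft_force: [0.5, 0.0, -0.2]
grip_width: 0.04
t 8.5 pos [ 0.6086 -0.09    0.1993] w 0.04 f [ 0.52  0.   -0.16] q [-19.4  29.6  66.6   0.   83.6 -92.6]
[[-0.957, 0.289, 0.003], [0.289, 0.957, -0.001], [-0.003, -0.0, -1.0]]
```

View pics/w5.png

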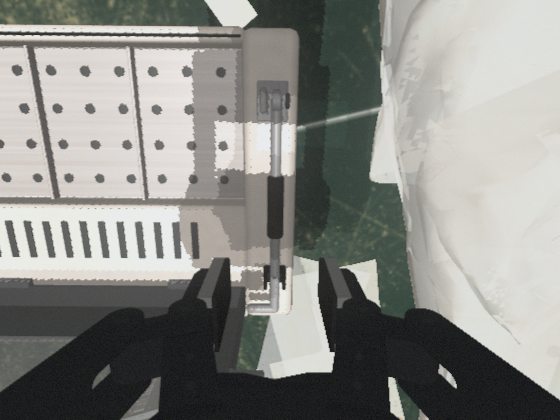

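```bash
python3 -c "
from h import *
p=get_image('wrist'); X=at_z(p,275,207,.082); print(X,D(X)); X=at_z(p,274,100,.082); print(X,D(X)); Y=at_z(p,400,200,.08);print(D(Y));
go(X[0]+.08*ex[0],X[1]+.08*ex[1],.068,73.2)"
```

```text
[ 0.61008813 -0.08931969  0.082     ] [-0.0788  0.1515]
[ 0.53283935 -0.06681513  0.082     ] [-0.1593  0.1507]
[-0.084   0.2505]
t 8.6 pos [ 0.6085 -0.0899  0.1991] w 0.04 f [ 0.12 -0.22  0.13] q [-19.4  29.6  66.6   0.   83.6 -92.6]
[[-0.957, 0.29, 0.003], [0.29, 0.957, -0.001], [-0.003, -0.0, -1.0]]
slide [-0.0005  0.0003  0.1311] len 0.131 head 73.17
roll -0.0005
```

```bash
python3 -m crank '{"slide":[[0,0,0.03],[0,0,0.06],[0,0,0.09],[0,0,0.115],[0,0,0.127],[0,0,0.131],[0,0,0.131],[0,0,0.131]],"roll":[0,0,0,0,0,0,0,0],"grip":[0.04,0.04,0.04,0.04,0.04,0.04,0.02,0.0]}' 25
python3 -m crank '{"slide":[[0,0,0],[0,0,0],[0,0,0],[0,0,0],[0,0,0],[0,0,0],[0,0,0],[0,0,0]],"roll":[0,0,0,0,0,0,0,0],"grip":[0,0,0,0,0,0,0,0]}' 30
python3 -c "
from h import *
st();save('wrist','w6')
for t in np.arange(0,.81,.1): print(round(t,2),round(.08-.08*np.cos(t),4),round(-.08*np.sin(t),4))"
```

```text
time_s: 9.4
position: [0.6088, -0.0897, 0.0678]
tool_rot: [[-0.957, 0.29, 0.003], [0.29, 0.957, -0.0], [-0.003, 0.001, -1.0]]
ft_force: [5.6, 16.4, 3.0]
grip_width: 0.0117
time_s: 10.2
position: [0.6089, -0.0895, 0.0677]
tool_rot: [[-0.957, 0.29, 0.003], [0.29, 0.957, -0.0], [-0.003, 0.001, -1.0]]
ft_force: [1.5, 5.3, 6.8]
grip_width: 0.0121
t 10.2 pos [ 0.6089 -0.0895  0.0677] w 0.0121 f [1.53 5.28 6.81] q [-19.4  36.9  76.6   0.1  66.3 -92.6]
[[-0.957, 0.29, 0.003], [0.29, 0.957, -0.0], [-0.003, 0.001, -1.0]]
0.0 0.0 -0.0
0.1 0.0004 -0.008
0.2 0.0016 -0.0159
0.3 0.0036 -0.0236
0.4 0.0063 -0.0312
0.5 0.0098 -0.0384
0.6 0.014 -0.0452
0.7 0.0188 -0.0515
0.8 0.0243 -0.0574
```

View pics/w6.png

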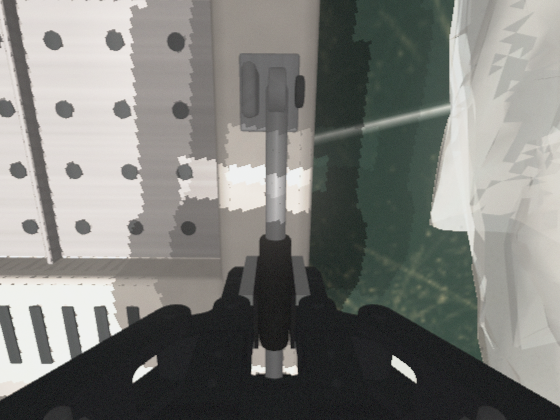

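```bash
python3 -m crank '{"slide":[[0.0004,0,-0.008],[0.0016,0,-0.016],[0.0036,0,-0.024],[0.0063,0,-0.031],[0.0098,0,-0.0385],[0.014,0,-0.045],[0.019,0,-0.0515],[0.0232,0,-0.0565]],"roll":[0,0,0,0,0,0,0,0],"grip":[0,0,0,0,0,0,0,0]}' 40
python3 -m crank '{"slide":[[0,0,0],[0,0,0],[0.0005,0,-0.001],[0.0005,0,-0.001],[0.0005,0,-0.001],[0.0005,0,-0.001],[0.0005,0,-0.001],[0.0005,0,-0.001]],"roll":[0,0,0,0,0,0,0,0],"grip":[0,0,0,0,0,0,0,0]}' 40
python3 -c "
from h import *
st();save('wrist','w7');p=save('scene','s7');cv2.imwrite('pics/s7c.png',cv2.resize(p['frame'][80:230,260:420,::-1],None,fx=4,fy=4))"
```

```text
time_s: 11.05
position: [0.5844, -0.0818, 0.1217]
tool_rot: [[-0.957, 0.289, -0.004], [0.289, 0.957, 0.003], [0.004, 0.001, -1.0]]
ft_force: [-0.3, 6.0, -9.6]
grip_width: 0.0114
time_s: 11.85
position: [0.5838, -0.0817, 0.1224]
tool_rot: [[-0.957, 0.289, -0.005], [0.289, 0.957, 0.003], [0.005, 0.001, -1.0]]
ft_force: [-1.3, 5.5, -8.2]
grip_width: 0.0113
t 11.85 pos [ 0.5838 -0.0817  0.1224] w 0.0113 f [-1.34  5.45 -8.23] q [-19.5  31.3  77.2   0.1  71.8 -92.7]
[[-0.957, 0.289, -0.005], [0.289, 0.957, 0.003], [0.005, 0.001, -1.0]]
```

View pics/w7.png

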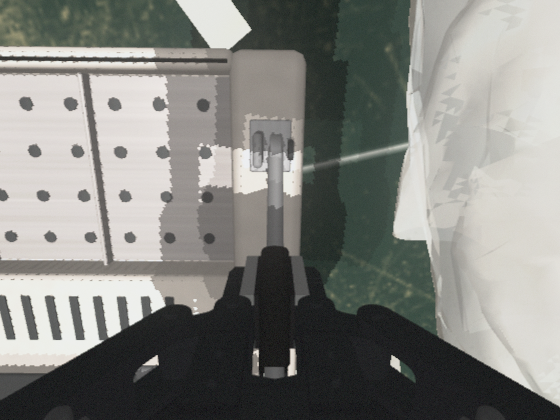

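View pics/s7c.png

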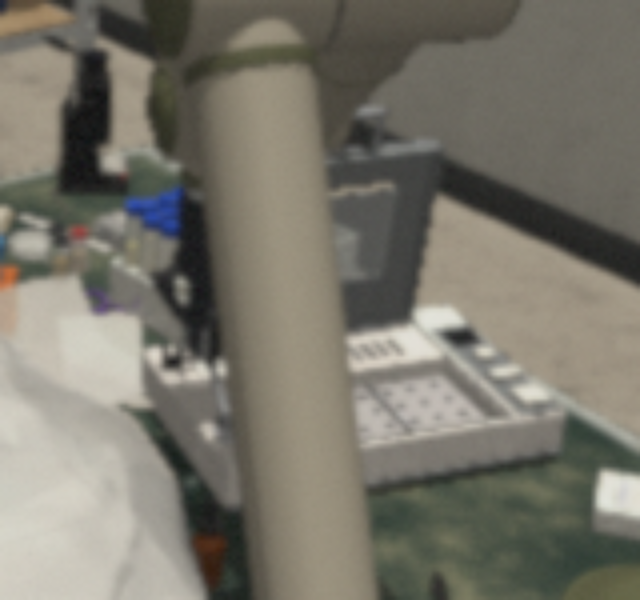

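```bash
python3 -m crank '{"slide":[[0,0,0],[0,0,0],[0,0,0],[0,0,-0.03],[0,0,-0.08],[0,0,-0.13],[0,0,-0.18],[0,0,-0.22]],"roll":[0,0,0,0,0,0,0,0],"grip":[0.035,0.035,0.035,0.035,0.04,0.04,0.04,0.04]}'
python3 -c "
from h import *
save('wrist','w8');go(.635,-.256,.377,-16.8)"
```

```text
time_s: 12.75
position: [0.585, -0.0831, 0.3476]
tool_rot: [[-0.957, 0.29, 0.003], [0.29, 0.957, -0.002], [-0.004, -0.001, -1.0]]
ft_force: [0.6, -0.6, -0.5]
grip_width: 0.0398
t 12.8 pos [ 0.5859 -0.0834  0.3538] w 0.04 f [-2.27  0.36  4.2 ] q [-19.5  23.2  52.5  -0.  103.6 -92.7]
[[-0.957, 0.29, 0.013], [0.29, 0.957, -0.005], [-0.014, -0.001, -1.0]]
slide [-0.0973 -0.151  -0.0217] len 0.181 head 73.15
roll 1.5699
```

View pics/w8.png

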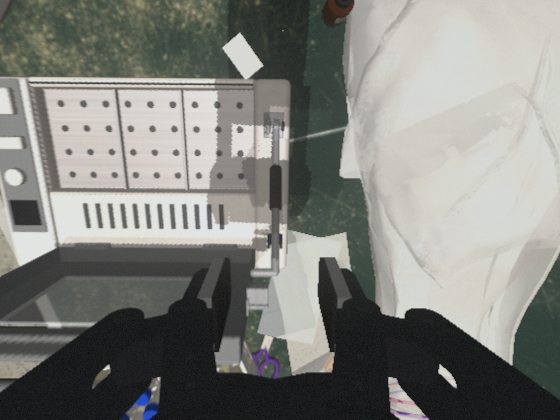

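```bash
python3 -c "
from h import *
p=get_image('wrist')
for th in (.6,.65,.7,.75):
    X=Wd(-.159+.171*np.cos(th),.151); print(th,proj(p,[*X,.082+.171*np.sin(th)]),end=' ')
    X=Wd(-.159+.08*np.cos(th),.151); print(th,proj(p,[*X,.082+.08*np.sin(th)]))
"
```

```text
0.6 [274.77133834 268.85721567] 0.6 [274.74652212 186.01493808]
0.65 [274.77793869 267.50024318] 0.65 [274.74910055 184.590738  ]
0.7 [274.78470527 265.64308343] 0.7 [274.75167278 182.96885747]
0.75 [274.79162302 263.25662017] 0.75 [274.75423056 181.14834666]
```

```bash
python3 -m crank '{"slide":[[0,0,-0.022],[0,-0.03,-0.022],[-0.02,-0.07,-0.022],[-0.06,-0.11,-0.022],[-0.097,-0.151,-0.022],[-0.097,-0.151,-0.022],[-0.097,-0.151,-0.022],[-0.097,-0.151,-0.022]],"roll":[0.145,0.29,0.435,0.58,0.725,0.87,1.015,1.16],"grip":[0.04,0.04,0.04,0.04,0.04,0.04,0.04,0.04]}'
python3 -m crank '{"slide":[[0,0,0],[0,0,0],[0,0,0],[0,0,0],[0,0,0],[0,0,0],[0,0,0],[0,0,0]],"roll":[0.145,0.29,0.41,0.41,0.41,0.41,0.41,0.41],"grip":[0.04,0.04,0.04,0.04,0.04,0.04,0.04,0.04]}'
python3 -c "
from h import *
go(.635,-.257,.301,-16.8);save('wrist','w9')"
```

```text
time_s: 13.65
position: [0.6345, -0.2567, 0.3645]
tool_rot: [[-0.11, 0.994, -0.001], [0.994, 0.11, 0.001], [0.001, -0.001, -1.0]]
ft_force: [-0.9, 0.7, -0.2]
grip_width: 0.0401
time_s: 14.45
position: [0.6344, -0.2556, 0.3658]
tool_rot: [[0.288, 0.958, -0.0], [0.958, -0.288, -0.0], [-0.0, -0.0, -1.0]]
ft_force: [0.2, 0.5, 0.5]
grip_width: 0.0404
t 14.45 pos [ 0.6344 -0.2556  0.3658] w 0.0404 f [0.22 0.49 0.48] q [-31.8  35.6  29.2  -0.  115.2 -15.1]
[[0.288, 0.958, -0.0], [0.958, -0.288, -0.0], [-0.0, -0.0, -1.0]]
slide [-0.0012  0.001   0.0648] len 0.065 head -16.74
roll 0.001
```

View pics/w9.png

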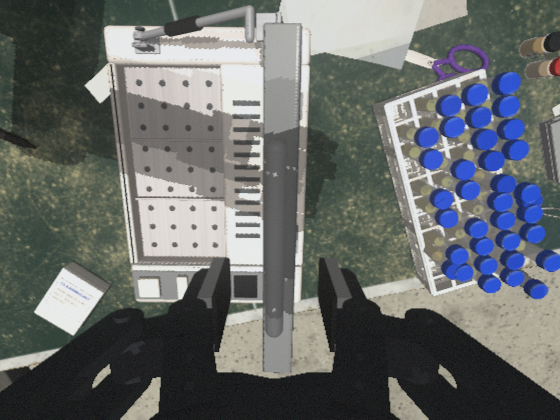

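```bash
python3 -c "
from h import *
p=get_image('wrist')
for th in (.6,.65,.7,.75):
    X=Wd(-.159+.171*np.cos(th),.148); print(th,proj(p,[*X,.082+.171*np.sin(th)]),end=' ')
    X=Wd(-.159+.055*np.cos(th),.148); print(th,proj(p,[*X,.082+.055*np.sin(th)]), proj(p,[*Wd(-.159,.15),.082]))
"
```

```text
0.6 [262.2539425   18.59913211] 0.6 [172.9195635   34.59877528] [140.49617222  38.42599979]
0.65 [256.04956463  16.47314773] 0.65 [170.76455569  34.14079695] [140.49617222  38.42599979]
0.7 [249.16125392  14.33081027] 0.7 [168.50155055  33.69444865] [140.49617222  38.42599979]
0.75 [241.57839541  12.18249081] 0.75 [166.13594761  33.26137371] [140.49617222  38.42599979]
```

```bash
python3 -m crank '{"slide":[[0,0.001,0.03],[0,0.001,0.055],[0,0.001,0.065],[0,0.001,0.065],[0,0.001,0.065],[0,0.001,0.065],[0,0.001,0.065],[0,0.001,0.065]],"roll":[0,0,0,0,0,0,0,0],"grip":[0.04,0.04,0.04,0.04,0,0,0,0]}' 30
python3 -c "
from h import *
save('wrist','w10')
for t in (1.5,1.45,1.4,1.36,1.33,1.31): print(t,round(-(.252*np.cos(t)-.012*np.sin(t))+.252*np.cos(1.5)-.012*np.sin(1.5),4),round(-(.252*np.sin(t)+.012*np.cos(t))+.252*np.sin(1.5)+.012*np.cos(1.5),4))"
```

```text
time_s: 15.35
position: [0.6355, -0.256, 0.3025]
tool_rot: [[0.289, 0.957, 0.003], [0.957, -0.289, -0.002], [-0.001, 0.003, -1.0]]
ft_force: [-1.7, 1.0, 5.6]
grip_width: 0.0112
1.5 0.0 0.0
1.45 -0.0126 0.0006
1.4 -0.0252 0.0018
1.36 -0.0351 0.0033
1.33 -0.0426 0.0046
1.31 -0.0475 0.0056
```

View pics/w10.png

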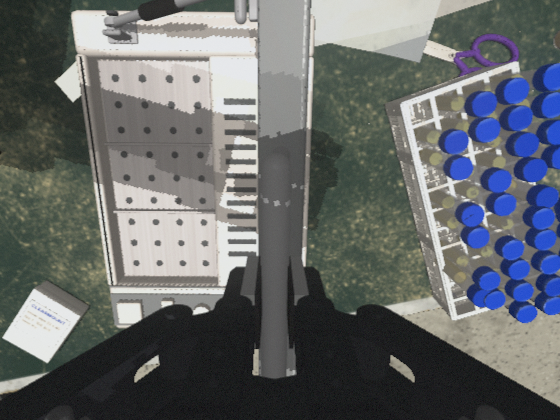

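```bash
python3 -m crank '{"slide":[[0,-0.005,0],[0,-0.01,0.0005],[0,-0.016,0.001],[0,-0.022,0.0015],[0,-0.028,0.002],[0,-0.034,0.003],[0,-0.037,0.0037],[0,-0.039,0.004]],"roll":[0,0,0,0,0,0,0,0],"grip":[0,0,0,0,0,0,0,0]}' 30
python3 -c "
from h import *
st();save('wrist','w11')"
```

```text
time_s: 16.2
position: [0.5987, -0.2446, 0.298]
tool_rot: [[0.288, 0.957, 0.004], [0.958, -0.288, -0.001], [-0.0, 0.005, -1.0]]
ft_force: [9.7, 0.4, 6.7]
grip_width: 0.0104
t 16.2 pos [ 0.5987 -0.2446  0.298 ] w 0.0104 f [9.71 0.38 6.69] q [-3.270e+01  3.030e+01  4.930e+01  1.000e-01  1.001e+02 -1.590e+01]
[[0.288, 0.957, 0.004], [0.958, -0.288, -0.001], [-0.0, 0.005, -1.0]]
```

View pics/w11.png

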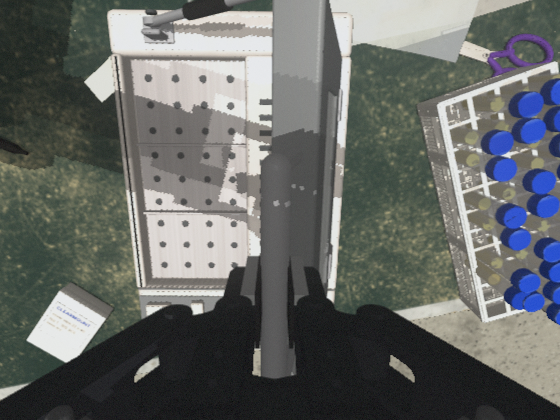

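```bash
python3 -m crank '{"slide":[[0,0,0],[0,0,0],[0,0,0],[0,0,0],[0,0,-0.02],[0,0,-0.05],[0,0,-0.08],[0,0,-0.08]],"roll":[0,0,0,0,0,0,0,0],"grip":[0.03,0.04,0.04,0.04,0.04,0.04,0.04,0.04]}'
python3 -c "
from h import *
st();save('wrist','w12')
p=save('scene','s12');cv2.imwrite('pics/s12c.png',cv2.resize(p['frame'][80:230,260:420,::-1],None,fx=4,fy=4))"
```

```text
time_s: 17.05
position: [0.5983, -0.2448, 0.381]
tool_rot: [[0.289, 0.957, 0.006], [0.957, -0.289, -0.004], [-0.002, 0.007, -1.0]]
ft_force: [0.0, 0.2, -0.4]
grip_width: 0.04
t 17.05 pos [ 0.5983 -0.2448  0.381 ] w 0.04 f [ 0.02  0.24 -0.44] q [-32.7  30.3  36.3  -0.  112.9 -15.9]
[[0.289, 0.957, 0.006], [0.957, -0.289, -0.004], [-0.002, 0.007, -1.0]]
```

View pics/w12.png

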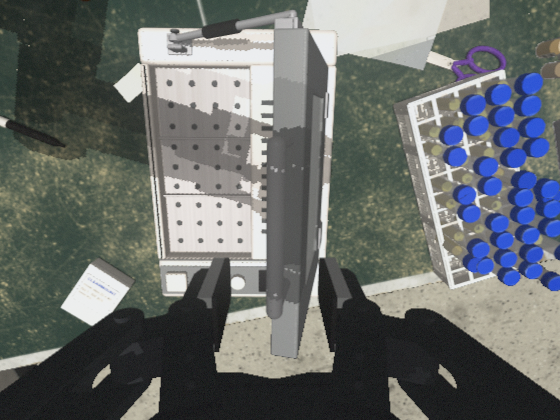

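View pics/s12c.png

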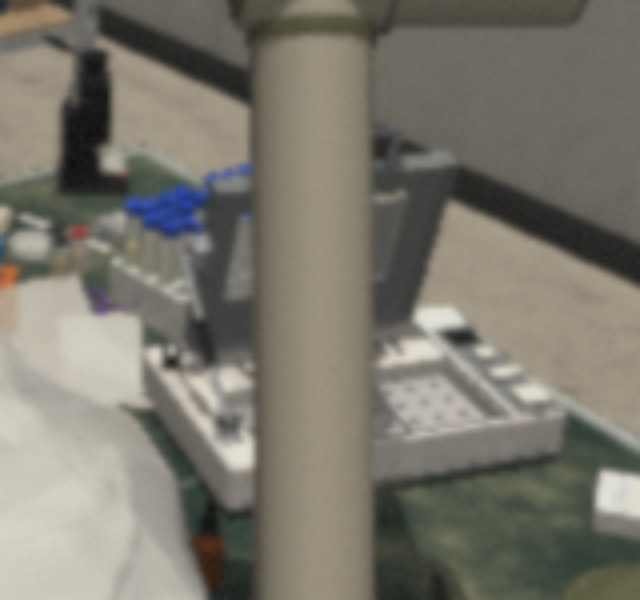

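```bash
python3 -c "
from h import *
p=get_image('wrist')
for th in (1.25,1.3,1.33,1.36,1.4):
    print(th,proj(p,[*Wd(-(.252*np.cos(th)-.012*np.sin(th)),0),.062+.252*np.sin(th)+.012*np.cos(th)]))
go(.351,.242,.28)"
```

```text
1.25 [239.81607428 223.87665999]
1.3 [258.07855272 225.4033997 ]
1.33 [269.38436278 226.19120631]
1.36 [280.90568383 226.87663236]
1.4 [296.53246085 227.62369433]
t 17.2 pos [ 0.5979 -0.2446  0.3756] w 0.0404 f [ 0.49  0.28 -0.31] q [-32.7  30.5  36.9  -0.  112.8 -15.9]
[[0.289, 0.957, -0.002], [0.957, -0.289, 0.001], [0.0, -0.002, -1.0]]
slide [ 0.3945 -0.3767  0.0965] len 0.554 head -16.79
```

```bash
python3 -m crank '{"slide":[[0.02,-0.04,0],[0.05,-0.075,0],[0.085,-0.11,0],[0.12,-0.145,0],[0.155,-0.18,0],[0.19,-0.21,0],[0.225,-0.24,0],[0.26,-0.265,0]],"roll":[0,0,0,0,0,0,0,0],"grip":[0.084,0.084,0.084,0.084,0.084,0.084,0.084,0.084]}'
python3 -m crank '{"slide":[[0.03,-0.025,0.02],[0.06,-0.05,0.04],[0.09,-0.08,0.06],[0.12,-0.1,0.08],[0.135,-0.112,0.096],[0.135,-0.112,0.096],[0.135,-0.112,0.096],[0.135,-0.112,0.096]],"roll":[0,0,0,0,0,0,0,0],"grip":[0.084,0.084,0.084,0.084,0.084,0.084,0.084,0.084]}'
python3 -c "
from h import *
st();save('wrist','w13')
save('scene','s13');save('top','t13')"
```

```text
time_s: 18.0
position: [0.4176, 0.0824, 0.3758]
tool_rot: [[0.289, 0.957, -0.002], [0.957, -0.289, 0.0], [-0.0, -0.002, -1.0]]
ft_force: [0.2, 0.4, 0.4]
grip_width: 0.0839
time_s: 18.8
position: [0.3517, 0.2418, 0.2812]
tool_rot: [[0.29, 0.957, 0.001], [0.957, -0.29, -0.0], [0.0, 0.001, -1.0]]
ft_force: [0.9, -0.7, -0.1]
grip_width: 0.084
t 18.8 pos [0.3517 0.2418 0.2812] w 0.084 f [ 0.92 -0.67 -0.06] q [18.5  7.1 86.4 -0.  86.4 35.4]
[[0.29, 0.957, 0.001], [0.957, -0.29, -0.0], [0.0, 0.001, -1.0]]
```

View pics/w13.png

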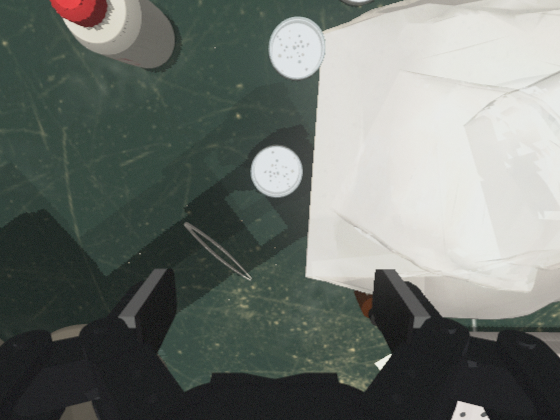

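View pics/s13.png

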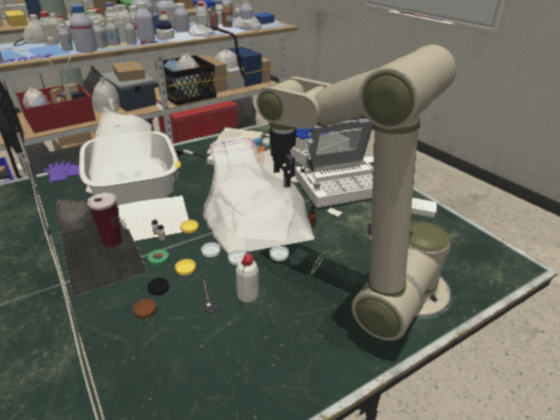

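View pics/t13.png

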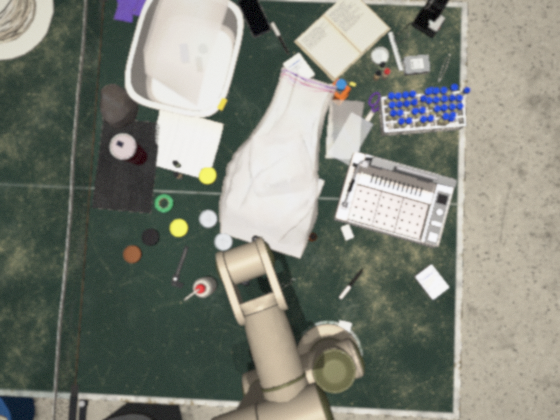

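```bash
python3 -c "
from h import *
p=get_image('wrist')
for z in (.0,.0065,.013):
  print(at_z(p,276,171,z),at_z(p,297,48,z))
X=at_z(p,276,171,.01)
print(np.round([at_z(p,251,171,.008),at_z(p,303,171,.008)],4))
q=get_image('top'); print(at_z(q,208.5,218,.01),at_z(q,258,257.5,.01))
go(X[0],X[1],.15,73.2)"
```

```text
[0.35423178 0.24117409 0.        ] [0.41752515 0.36883174 0.        ]
[0.3545158  0.24225007 0.0065    ] [0.41683858 0.36795011 0.0065    ]
[0.35479982 0.24332605 0.013     ] [0.41615201 0.36706848 0.013     ]
[[0.3252 0.2514 0.008 ]
 [0.3863 0.2329 0.008 ]]
[0.49841313 0.41871866 0.01      ] [0.35125903 0.24199831 0.01      ]
t 19.05 pos [0.3515 0.242  0.2811] w 0.0839 f [ 0.62 -0.04  0.51] q [18.6  7.1 86.4 -0.  86.4 35.4]
[[0.29, 0.957, 0.001], [0.957, -0.29, 0.0], [0.0, 0.001, -1.0]]
slide [0.0017 0.0027 0.1311] len 0.131 head -16.85
roll -1.5717
```

```bash
python3 -m crank '{"slide":[[0.002,0.002,0.02],[0.002,0.002,0.04],[0.002,0.002,0.06],[0.002,0.002,0.08],[0.002,0.002,0.1],[0.002,0.002,0.12],[0.002,0.002,0.12],[0.002,0.002,0.12]],"roll":[-0.145,-0.29,-0.435,-0.58,-0.725,-0.87,-1.015,-1.16],"grip":[0.084,0.084,0.084,0.084,0.084,0.084,0.084,0.084]}'
python3 -m crank '{"slide":[[0,0,0],[0,0,0],[0,0,0],[0,0,0],[0,0,0],[0,0,0],[0,0,0],[0,0,0]],"roll":[-0.145,-0.29,-0.41,-0.41,-0.41,-0.41,-0.41,-0.41],"grip":[0.084,0.084,0.084,0.084,0.084,0.084,0.084,0.084]}'
python3 -c "
from h import *
st();save('wrist','w14')"
```

```text
time_s: 19.85
position: [0.3537, 0.2435, 0.1605]
tool_rot: [[-0.766, 0.643, -0.001], [0.643, 0.766, -0.0], [0.0, -0.001, -1.0]]
ft_force: [0.8, 0.5, 0.3]
grip_width: 0.0839
time_s: 20.65
position: [0.3537, 0.2438, 0.1609]
tool_rot: [[-0.957, 0.29, 0.0], [0.29, 0.957, 0.0], [-0.0, 0.0, -1.0]]
ft_force: [0.6, 0.3, -0.2]
grip_width: 0.0844
t 20.65 pos [0.3537 0.2438 0.1609] w 0.0844 f [ 0.61  0.26 -0.16] q [ 18.7  14.1  99.   -0.   66.8 -54.4]
[[-0.957, 0.29, 0.0], [0.29, 0.957, 0.0], [-0.0, 0.0, -1.0]]
```

View pics/w14.png

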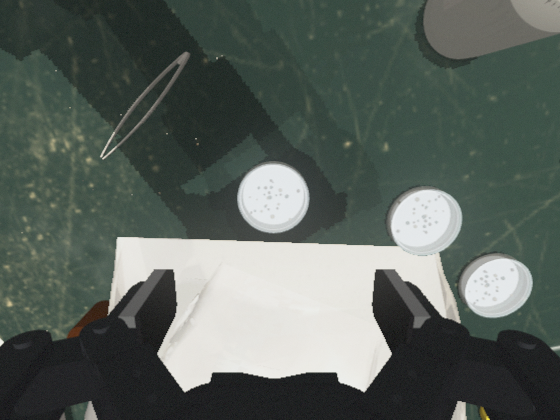

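```bash
python3 -c "
from h import *
p=get_image('wrist')
X=at_z(p,273,196,.009)
print(X,at_z(p,275,241,0),[proj(p,[X[0],X[1],z]) for z in (0,.0065,.013)])
go(X[0],X[1],.05,73.2)"
python3 - <<'E'
from h import *
p=get_image('scene');cv2.imwrite('pics/s14c.png',cv2.resize(p['frame'][160:310,140:340,::-1],None,fx=4,fy=4,interpolation=cv2.INTER_CUBIC))
E
```

```text
[0.35385769 0.24312414 0.009     ] [0.3986726  0.23147485 0.        ] [array([273.0305465 , 193.63569887]), array([273.00865834, 195.32984396]), array([272.98585799, 197.09459272])]
t 20.75 pos [0.3536 0.2438 0.1608] w 0.084 f [-0.3   0.38  0.31] q [ 18.7  14.1  99.   -0.   66.8 -54.4]
[[-0.957, 0.29, 0.0], [0.29, 0.957, -0.0], [-0.0, -0.0, -1.0]]
slide [-0.0004 -0.0006  0.1108] len 0.111 head 73.14
roll -0.001
```

View pics/s14c.png

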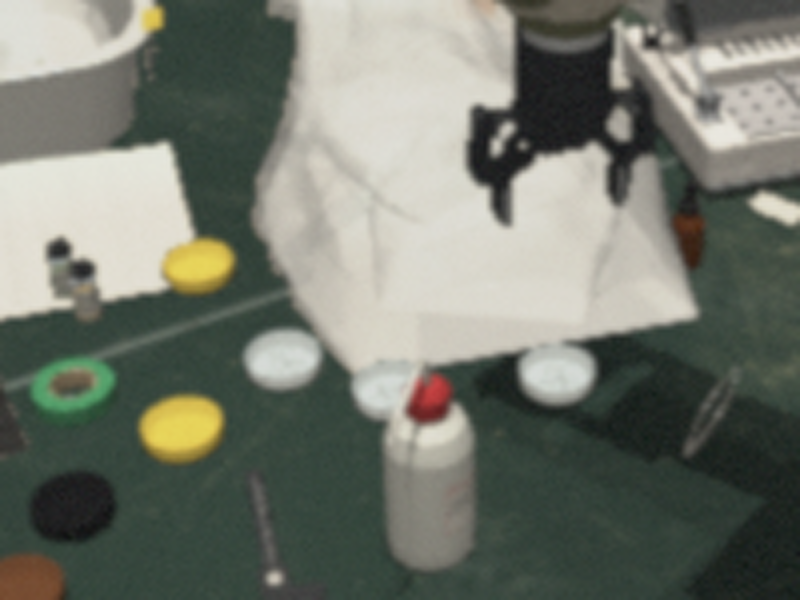

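```bash
python3 -m crank '{"slide":[[0,0,0.03],[0,0,0.06],[0,0,0.09],[0,0,0.115],[0,0,0.135],[0,0,0.15],[0,0,0.155],[0,0,0.155]],"roll":[0,0,0,0,0,0,0,0],"grip":[0.084,0.084,0.084,0.084,0.084,0.084,0.084,0.084]}'
python3 -c "
from h import *
st();save('wrist','w15')"
```

```text
time_s: 21.6
position: [0.3536, 0.2438, 0.0056]
tool_rot: [[-0.957, 0.29, -0.001], [0.29, 0.957, -0.0], [0.001, -0.001, -1.0]]
ft_force: [-0.1, -0.6, 0.8]
grip_width: 0.0837
t 21.6 pos [0.3536 0.2438 0.0056] w 0.0837 f [-0.1  -0.56  0.8 ] q [ 18.7  29.6 110.1  -0.   40.3 -54.5]
[[-0.957, 0.29, -0.001], [0.29, 0.957, -0.0], [0.001, -0.001, -1.0]]
```

View pics/w15.png

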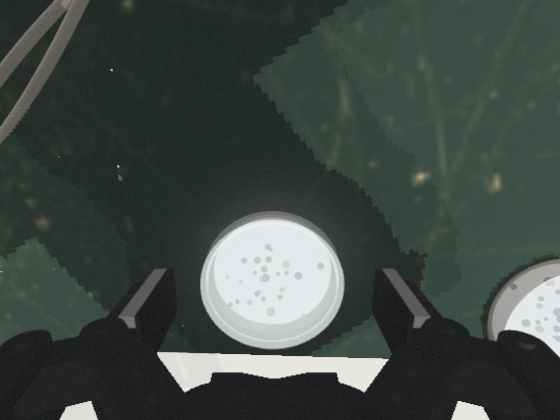

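```bash
python3 -m crank '{"slide":[[0,0,0.003],[0,0,0.006],[0,0,0.0075],[0,0,0.0075],[0,0,0.0075],[0,0,0.0075],[0,0,0.0075],[0,0,0.0075]],"roll":[0,0,0,0,0,0,0,0],"grip":[0.084,0.084,0.075,0.07,0.05,0.05,0.05,0.05]}' 25
python3 -c "
from h import *
st();save('wrist','w16')"
```

```text
time_s: 22.45
position: [0.3537, 0.2438, -0.0013]
tool_rot: [[-0.957, 0.289, 0.0], [0.289, 0.957, 0.0], [-0.0, 0.0, -1.0]]
ft_force: [-0.7, 0.1, 5.8]
grip_width: 0.0576
t 22.45 pos [ 0.3537  0.2438 -0.0013] w 0.0576 f [-0.73  0.06  5.81] q [ 18.7  30.4 110.5  -0.   39.1 -54.5]
[[-0.957, 0.289, 0.0], [0.289, 0.957, 0.0], [-0.0, 0.0, -1.0]]
```

View pics/w16.png

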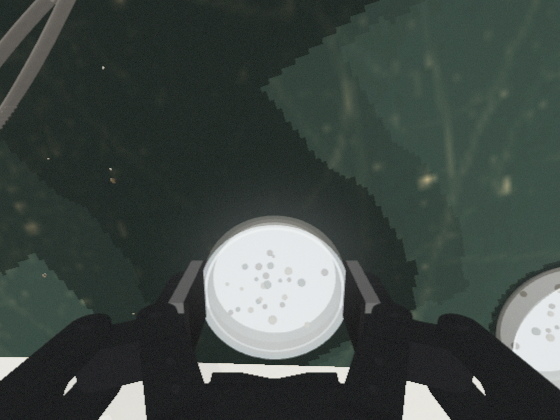

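```bash
python3 -m crank '{"slide":[[0,0,-0.01],[0,0,-0.03],[0,0,-0.06],[0,0,-0.1],[0,0,-0.14],[0,0,-0.18],[0,0,-0.2],[0,0,-0.2]],"roll":[0,0,0,0,0,0.1,0.2,0.3],"grip":[0.05,0.05,0.05,0.05,0.05,0.05,0.05,0.05]}' 40
python3 -c "
from h import *
for y in (-.087,-.003,.081): print(Wd(-.138,y))
X=Wd(-.138,-.087)
go(X[0],X[1],.2,-16.8);save('wrist','w17')"
```

```text
time_s: 23.3
position: [0.3544, 0.2441, 0.2017]
tool_rot: [[-0.827, 0.563, 0.006], [0.563, 0.827, 0.002], [-0.004, 0.005, -1.0]]
ft_force: [-0.5, 0.4, -2.2]
grip_width: 0.0573
[ 0.48448866 -0.30053642]
[ 0.50876733 -0.22012158]
[ 0.533046   -0.13970675]
t 23.3 pos [0.3544 0.2441 0.2017] w 0.0573 f [-0.5   0.38 -2.24] q [ 18.7  11.3  95.1   0.   73.3 -37. ]
[[-0.827, 0.563, 0.006], [0.563, 0.827, 0.002], [-0.004, 0.005, -1.0]]
slide [-0.414  -0.3771  0.0013] len 0.56 head 55.75
roll 1.2663
```

View pics/w17.png

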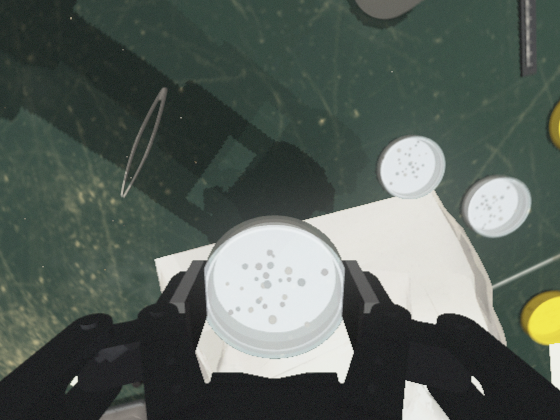

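```bash
python3 -m crank '{"slide":[[-0.03,-0.03,0],[-0.065,-0.06,0],[-0.1,-0.091,0],[-0.135,-0.123,0],[-0.17,-0.155,0],[-0.205,-0.187,0],[-0.24,-0.219,0],[-0.275,-0.251,0]],"roll":[0.145,0.29,0.435,0.58,0.725,0.87,1.015,1.16],"grip":[0.05,0.05,0.05,0.05,0.05,0.05,0.05,0.05]}'
python3 -c "
from h import *
X=Wd(-.138,-.087)
go(X[0],X[1],.15,-16.8)"
```

```text
time_s: 24.15
position: [0.4408, -0.12, 0.1984]
tool_rot: [[0.186, 0.983, -0.001], [0.983, -0.186, 0.0], [0.0, -0.001, -1.0]]
ft_force: [0.8, 0.5, -0.4]
grip_width: 0.0567
t 24.15 pos [ 0.4408 -0.12    0.1984] w 0.0567 f [ 0.78  0.52 -0.45] q [-30.1  14.3  91.6   0.   74.2 -19.4]
[[0.186, 0.983, -0.001], [0.983, -0.186, 0.0], [0.0, -0.001, -1.0]]
slide [-0.1693  0.0766  0.0483] len 0.192 head -10.73
roll 0.1059
```

```bash
python3 -m crank '{"slide":[[-0.035,0.016,0.0],[-0.07,0.032,0],[-0.105,0.048,0.0],[-0.14,0.064,0.01],[-0.169,0.077,0.03],[-0.169,0.077,0.048],[-0.169,0.077,0.048],[-0.169,0.077,0.048]],"roll":[0.05,0.1,0.106,0.106,0.106,0.106,0.106,0.106],"grip":[0.05,0.05,0.05,0.05,0.05,0.05,0.05,0.05]}'
python3 -c "
from h import *
save('wrist','w18')
X=Wd(-.138,-.087)
go(X[0],X[1],.15,-16.8)"
```

```text
time_s: 24.95
position: [0.4859, -0.2978, 0.1506]
tool_rot: [[0.284, 0.959, -0.001], [0.959, -0.284, 0.001], [0.0, -0.001, -1.0]]
ft_force: [-0.2, -0.1, -0.0]
grip_width: 0.057
t 25.0 pos [ 0.4862 -0.2979  0.1513] w 0.0569 f [ 0.84  0.56 -0.34] q [-43.4  27.7  78.5   0.   73.7 -26.9]
[[0.284, 0.959, 0.001], [0.959, -0.284, -0.001], [-0.0, 0.001, -1.0]]
slide [-0.003  -0.0009  0.0013] len 0.003 head -16.48
roll 0.0056
```

View pics/w18.png

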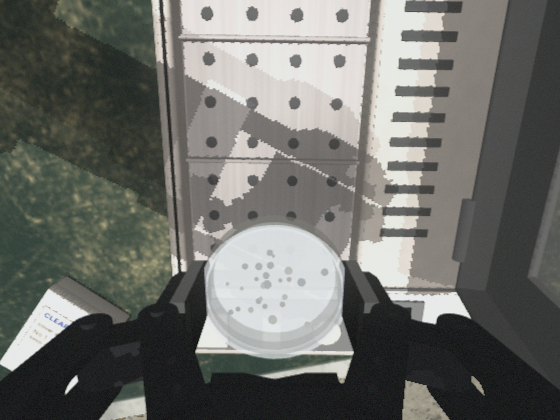

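```bash
python3 -c "
from h import *
p=get_image('wrist')
for n,u,v,z in (('ribL',275,39,.047),('ribR',275,158,.047),('floorF',188,160,.039),('floorB',359,160,.039),('rimF',178,160,.062),('rimB',373,100,.062)): print(n,D(at_z(p,u,v,z)))
print(D(observe()['position']))
"
```

```text
ribL [-0.1371  0.0336]
ribR [-0.1365 -0.0442]
floorF [-0.2013 -0.0471]
floorB [-0.0739 -0.0464]
rimF [-0.2024 -0.0439]
rimB [-0.0735 -0.0045]
[-0.137 -0.084]
```

```bash
python3 -m crank '{"slide":[[-0.003,-0.001,0.02],[-0.005,-0.001,0.045],[-0.005,-0.001,0.07],[-0.005,-0.001,0.09],[-0.005,-0.001,0.103],[-0.005,-0.001,0.109],[-0.005,-0.001,0.1115],[-0.005,-0.001,0.1125]],"roll":[0.005,0.005,0.005,0.005,0.005,0.005,0.005,0.005],"grip":[0.05,0.05,0.05,0.05,0.05,0.05,0.05,0.05]}'
python3 -c "
from h import *
save('wrist','w19')
st()"
```

```text
time_s: 25.85
position: [0.4841, -0.303, 0.0385]
tool_rot: [[0.29, 0.957, 0.001], [0.957, -0.29, -0.001], [-0.001, 0.001, -1.0]]
ft_force: [0.5, -0.4, 0.1]
grip_width: 0.0569
t 25.9 pos [ 0.484  -0.303   0.0385] w 0.0572 f [-0.76  0.06 -1.38] q [-43.9  35.6  85.8  -0.   58.5 -27.1]
[[0.29, 0.957, 0.001], [0.957, -0.29, -0.001], [-0.001, 0.001, -1.0]]
```

View pics/w19.png

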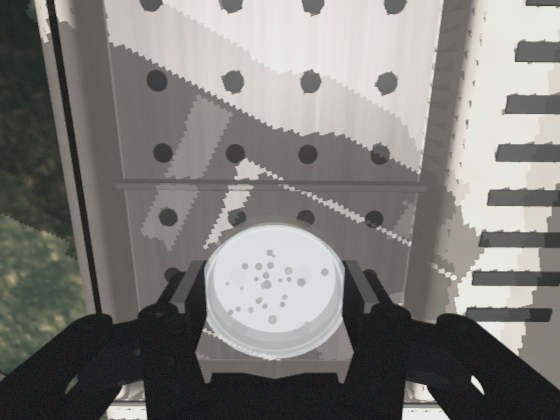

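```bash
python3 -m crank '{"slide":[[0,0,0.0015],[0,0,0.0015],[0,0,0.0015],[0,0,0.0015],[0,0,0.0015],[0,0,-0.01],[0,0,-0.05],[0,0,-0.1]],"roll":[0,0,0,0,0,0,0,0],"grip":[0.05,0.06,0.066,0.072,0.072,0.072,0.072,0.072]}'
python3 -c "
from h import *
save('wrist','w20')
X=[.4165,.3678];go(X[0],X[1],.25,73.2)"
```

```text
time_s: 26.7
position: [0.483, -0.3022, 0.1384]
tool_rot: [[0.29, 0.957, -0.003], [0.957, -0.29, 0.003], [0.002, -0.003, -1.0]]
ft_force: [0.4, -0.8, 0.8]
grip_width: 0.0719
t 26.75 pos [ 0.4859 -0.3046  0.1481] w 0.0723 f [ 2.46 -1.46  8.24] q [-43.9  27.9  78.7  -0.   72.6 -27.1]
[[0.29, 0.957, 0.009], [0.957, -0.289, -0.009], [-0.006, 0.011, -1.0]]
slide [ 0.623  -0.2599 -0.1084] len 0.684 head -16.83
roll -1.5712
```

View pics/w20.png

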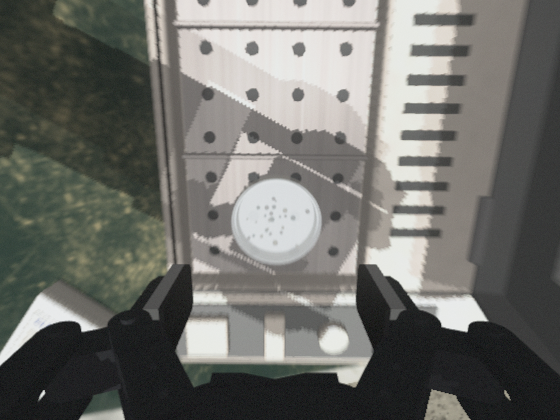

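```bash
python3 -m crank '{"slide":[[0.0,-0.01,-0.04],[0.03,-0.02,-0.07],[0.07,-0.034,-0.09],[0.11,-0.05,-0.108],[0.155,-0.067,-0.108],[0.2,-0.085,-0.108],[0.245,-0.103,-0.108],[0.29,-0.122,-0.108]],"roll":[0,-0.145,-0.29,-0.435,-0.58,-0.725,-0.87,-1.015],"grip":[0.072,0.072,0.072,0.08,0.084,0.084,0.084,0.084]}'
python3 -c "
from h import *
X=[.4165,.3678];go(X[0],X[1],.2,73.2)"
```

```text
time_s: 27.55
position: [0.4504, 0.0119, 0.2467]
tool_rot: [[-0.664, 0.747, 0.001], [0.747, 0.664, -0.0], [-0.001, 0.001, -1.0]]
ft_force: [1.7, 0.1, 0.3]
grip_width: 0.0841
t 27.55 pos [0.4504 0.0119 0.2467] w 0.0841 f [1.67 0.09 0.33] q [-13.6  11.   87.4   0.   81.5 -55.2]
[[-0.664, 0.747, 0.001], [0.747, 0.664, -0.0], [-0.001, 0.001, -1.0]]
slide [0.2886 0.2111 0.0465] len 0.361 head 41.63
roll -0.551
```

```bash
python3 -m crank '{"slide":[[0.036,0.026,0],[0.072,0.053,0],[0.108,0.079,0],[0.144,0.106,0],[0.18,0.132,0],[0.216,0.158,0],[0.252,0.185,0.02],[0.289,0.211,0.04]],"roll":[-0.14,-0.28,-0.42,-0.55,-0.55,-0.55,-0.55,-0.55],"grip":[0.084,0.084,0.084,0.084,0.084,0.084,0.084,0.084]}'
python3 -m crank '{"slide":[[0,0,0],[0,0,0.02],[0,0,0.04],[0,0,0.045],[0,0,0.045],[0,0,0.045],[0,0,0.045],[0,0,0.045]],"roll":[0,0,0,0,0,0,0,0],"grip":[0.084,0.084,0.084,0.084,0.084,0.084,0.084,0.084]}'
python3 -c "
from h import *
save('wrist','w21');st()"
```

```text
time_s: 28.35
position: [0.4184, 0.3685, 0.2065]
tool_rot: [[-0.955, 0.295, 0.002], [0.295, 0.955, 0.001], [-0.002, 0.002, -1.0]]
ft_force: [1.1, 0.3, 0.2]
grip_width: 0.0839
time_s: 29.15
position: [0.419, 0.3665, 0.1616]
tool_rot: [[-0.955, 0.295, 0.001], [0.295, 0.955, 0.001], [-0.001, 0.001, -1.0]]
ft_force: [0.6, -0.0, 0.6]
grip_width: 0.0837
t 29.2 pos [0.4189 0.3665 0.1614] w 0.0842 f [ 0.61 -0.17  0.3 ] q [ 29.   25.9  79.9  -0.   74.2 -43.8]
[[-0.955, 0.295, 0.001], [0.295, 0.955, 0.001], [-0.001, 0.001, -1.0]]
```

View pics/w21.png

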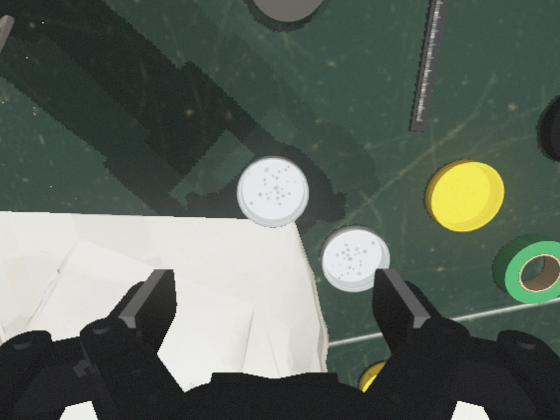

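```bash
python3 -c "
from h import *
p=get_image('wrist')
X=at_z(p,273,191.5,.009); print(X, at_z(p,355,258,.009))
go(X[0],X[1],.0,73.2)"
```

```text
[0.41544872 0.36709234 0.009     ] [0.49935971 0.42175775 0.009     ]
t 29.25 pos [0.4188 0.3665 0.1613] w 0.0843 f [-0.45 -0.49  0.08] q [ 29.   25.9  79.9  -0.   74.2 -43.8]
[[-0.955, 0.295, 0.001], [0.295, 0.955, 0.0], [-0.001, 0.001, -1.0]]
slide [ 0.0035 -0.0005  0.1613] len 0.161 head 72.82
roll -0.0066
```

```bash
python3 -m crank '{"slide":[[0.003,0,0.03],[0.004,0,0.06],[0.004,0,0.09],[0.004,0,0.115],[0.004,0,0.135],[0.004,0,0.15],[0.004,0,0.158],[0.004,0,0.1615]],"roll":[0,0,0,0,0,0,0,0],"grip":[0.08,0.08,0.08,0.08,0.08,0.08,0.08,0.076]}'
python3 -m crank '{"slide":[[0,0,0],[0,0,0.001],[0,0,0.001],[0,0,0.001],[0,0,0.001],[0,0,0.001],[0,0,0.001],[0,0,-0.005]],"roll":[0,0,0,0,0,0,0,0],"grip":[0.07,0.05,0.05,0.05,0.05,0.05,0.05,0.05]}' 25
python3 -c "
from h import *
save('wrist','w22');st()"
```

```text
time_s: 30.05
position: [0.4149, 0.3676, -0.0011]
tool_rot: [[-0.955, 0.295, -0.0], [0.295, 0.955, -0.0], [0.0, -0.0, -1.0]]
ft_force: [0.3, 0.7, -0.2]
grip_width: 0.0761
time_s: 30.85
position: [0.4148, 0.3676, 0.0045]
tool_rot: [[-0.955, 0.295, -0.0], [0.295, 0.955, -0.0], [0.0, -0.0, -1.0]]
ft_force: [0.2, -0.3, -0.3]
grip_width: 0.0576
t 30.9 pos [0.4152 0.3679 0.0056] w 0.0576 f [0.35 0.3  0.8 ] q [ 29.3  37.3  90.   -0.   52.6 -43.5]
[[-0.955, 0.295, 0.001], [0.295, 0.955, 0.001], [-0.001, 0.001, -1.0]]
```

View pics/w22.png

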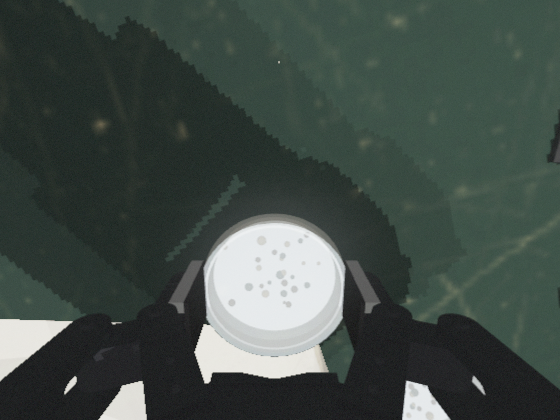

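```bash
python3 -m crank '{"slide":[[0,0,-0.03],[0,0,-0.07],[0,0,-0.11],[0,0,-0.15],[0,0,-0.19],[0,-0.03,-0.215],[0,-0.07,-0.215],[0,-0.11,-0.215]],"roll":[0,0,0,0,0,0.12,0.24,0.36],"grip":[0.05,0.05,0.05,0.05,0.05,0.05,0.05,0.05]}' 40
python3 -c "
from h import *
X=Wd(-.1375,-.005)
go(X[0],X[1],.2,-16.8)"
```

```text
time_s: 31.7
position: [0.3818, 0.2616, 0.2201]
tool_rot: [[-0.788, 0.616, 0.002], [0.616, 0.788, 0.001], [-0.001, 0.002, -1.0]]
ft_force: [0.7, -0.1, -0.6]
grip_width: 0.0568
t 31.7 pos [0.3818 0.2616 0.2201] w 0.0568 f [ 0.67 -0.06 -0.63] q [ 19.7  13.6  88.6  -0.   77.7 -32.3]
[[-0.788, 0.616, 0.002], [0.616, 0.788, 0.001], [-0.001, 0.002, -1.0]]
slide [-0.3979 -0.303   0.0201] len 0.501 head 51.97
roll 1.2003
```

```bash
python3 -m crank '{"slide":[[-0.036,-0.027,0],[-0.072,-0.054,0],[-0.108,-0.082,0],[-0.144,-0.109,0],[-0.18,-0.137,0],[-0.216,-0.164,0],[-0.252,-0.192,0],[-0.288,-0.219,0]],"roll":[0.145,0.29,0.435,0.58,0.725,0.87,1.015,1.16],"grip":[0.05,0.05,0.05,0.05,0.05,0.05,0.05,0.05]}'
python3 -c "
from h import *
X=Wd(-.1375,-.005)
go(X[0],X[1],.15,-16.8)"
```

```text
time_s: 32.5
position: [0.4757, -0.0889, 0.2197]
tool_rot: [[0.253, 0.968, 0.001], [0.968, -0.253, -0.0], [-0.0, 0.001, -1.0]]
ft_force: [1.1, 0.9, -0.5]
grip_width: 0.0571
t 32.5 pos [ 0.4757 -0.0889  0.2197] w 0.0571 f [ 1.06  0.89 -0.5 ] q [-24.6  15.7  85.6   0.   78.6 -10. ]
[[0.253, 0.968, 0.001], [0.968, -0.253, -0.0], [-0.0, 0.001, -1.0]]
slide [-0.1206  0.0655  0.0697] len 0.154 head -14.63
roll 0.0379
```

```bash
python3 -m crank '{"slide":[[-0.03,0.016,0.0],[-0.06,0.033,0],[-0.09,0.049,0.01],[-0.12,0.0655,0.03],[-0.1205,0.0655,0.05],[-0.1205,0.0655,0.07],[-0.1205,0.0655,0.07],[-0.1205,0.0655,0.07]],"roll":[0.038,0.038,0.038,0.038,0.038,0.038,0.038,0.038],"grip":[0.05,0.05,0.05,0.05,0.05,0.05,0.05,0.05]}'
python3 -c "
from h import *
save('wrist','w23')
X=Wd(-.1375,-.005)
go(X[0],X[1],.036,-16.8)"
```

```text
time_s: 33.3
position: [0.5096, -0.2199, 0.15]
tool_rot: [[0.283, 0.959, 0.0], [0.959, -0.283, -0.0], [-0.0, 0.0, -1.0]]
ft_force: [0.2, 0.5, -0.3]
grip_width: 0.0569
t 33.35 pos [ 0.5099 -0.22    0.1505] w 0.0568 f [ 0.25 -0.79 -0.5 ] q [-35.6  26.4  81.1   0.   72.5 -19.1]
[[0.283, 0.959, 0.001], [0.959, -0.283, -0.001], [-0.001, 0.002, -1.0]]
slide [-0.0024 -0.0008  0.1145] len 0.115 head -16.43
roll 0.0065
```

View pics/w23.png

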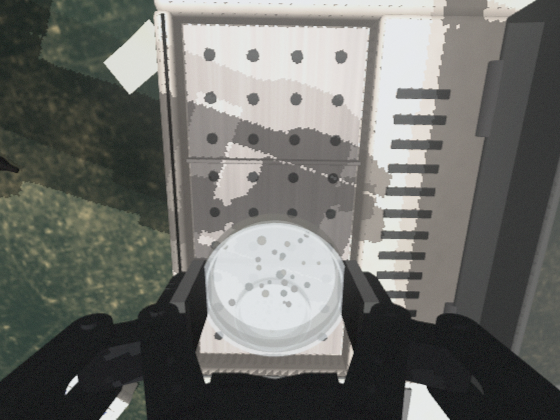

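```bash
python3 -m crank '{"slide":[[-0.002,-0.001,0.02],[-0.002,-0.001,0.045],[-0.002,-0.001,0.07],[-0.002,-0.001,0.09],[-0.002,-0.001,0.104],[-0.002,-0.001,0.11],[-0.002,-0.001,0.1125],[-0.002,-0.001,0.114]],"roll":[0.006,0.006,0.006,0.006,0.006,0.006,0.006,0.006],"grip":[0.05,0.05,0.05,0.05,0.05,0.05,0.05,0.05]}'
python3 -m crank '{"slide":[[0,0,0],[0,0,0],[0,0,0],[0,0,0],[0,0,0],[0,0,-0.01],[0,0,-0.05],[0,0,-0.1]],"roll":[0,0,0,0,0,0,0,0],"grip":[0.05,0.06,0.066,0.072,0.072,0.072,0.072,0.072]}'
python3 -c "
from h import *
save('wrist','w24')
X=[.4994,.4215];go(X[0],X[1],.25,73.2)"
```

```text
time_s: 34.15
position: [0.5084, -0.2217, 0.0375]
tool_rot: [[0.288, 0.958, 0.001], [0.958, -0.288, -0.001], [-0.001, 0.002, -1.0]]
ft_force: [-7.0, 5.2, 22.4]
grip_width: 0.0569
time_s: 34.95
position: [0.5072, -0.2211, 0.1358]
tool_rot: [[0.289, 0.957, -0.003], [0.957, -0.289, 0.002], [0.001, -0.004, -1.0]]
ft_force: [1.5, -0.0, 0.9]
grip_width: 0.0715
t 35.0 pos [ 0.5104 -0.2231  0.1452] w 0.0719 f [ 3.33 -2.29  8.76] q [-35.8  26.6  81.7   0.   71.1 -19. ]
[[0.289, 0.957, 0.01], [0.957, -0.289, -0.007], [-0.004, 0.011, -1.0]]
slide [ 0.6136 -0.1953 -0.1094] len 0.653 head -16.77
roll -1.5703
```

View pics/w24.png

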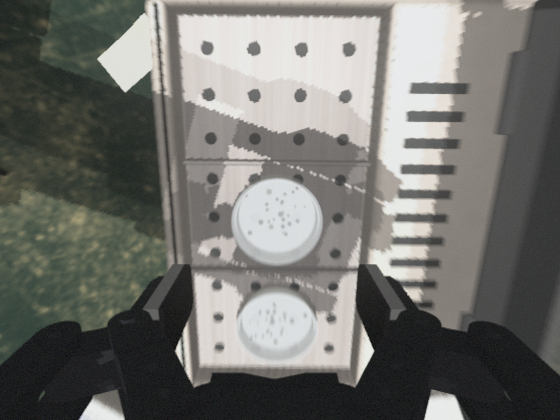

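```bash
python3 -m crank '{"slide":[[0.0,-0.02,-0.045],[0.03,-0.04,-0.08],[0.07,-0.05,-0.109],[0.115,-0.06,-0.109],[0.16,-0.07,-0.109],[0.207,-0.08,-0.109],[0.255,-0.09,-0.109],[0.303,-0.1,-0.109]],"roll":[0,-0.145,-0.29,-0.435,-0.58,-0.725,-0.87,-1.015],"grip":[0.072,0.072,0.072,0.08,0.084,0.084,0.084,0.084]}'
python3 -c "
from h import *
X=[.4994,.4215];go(X[0],X[1],.2,73.2)"
```

```text
time_s: 35.8
position: [0.4995, 0.0994, 0.2451]
tool_rot: [[-0.665, 0.747, 0.001], [0.747, 0.665, -0.0], [-0.001, 0.001, -1.0]]
ft_force: [0.4, -0.5, 0.4]
grip_width: 0.0839
t 35.8 pos [0.4995 0.0994 0.2451] w 0.0839 f [ 0.37 -0.47  0.42] q [ -2.1  17.1  79.2  -0.   83.6 -43.8]
[[-0.665, 0.747, 0.001], [0.747, 0.665, -0.0], [-0.001, 0.001, -1.0]]
slide [0.2406 0.2142 0.045 ] len 0.325 head 41.7
roll -0.5498
```

```bash
python3 -m crank '{"slide":[[0.034,0.03,0],[0.068,0.06,0],[0.102,0.091,0],[0.136,0.121,0],[0.17,0.151,0],[0.205,0.182,0],[0.24,0.214,0.02],[0.24,0.214,0.045]],"roll":[-0.14,-0.28,-0.42,-0.55,-0.55,-0.55,-0.55,-0.55],"grip":[0.084,0.084,0.084,0.084,0.084,0.084,0.084,0.084]}'
python3 -m crank '{"slide":[[0,0,0],[0,0,0.02],[0,0,0.04],[0,0,0.045],[0,0,0.045],[0,0,0.045],[0,0,0.045],[0,0,0.045]],"roll":[0,0,0,0,0,0,0,0],"grip":[0.084,0.084,0.084,0.084,0.084,0.084,0.084,0.084]}'
python3 -c "
from h import *
save('wrist','w25');st()"
```

```text
time_s: 36.6
position: [0.5009, 0.4238, 0.1995]
tool_rot: [[-0.957, 0.29, 0.003], [0.29, 0.957, 0.003], [-0.002, 0.003, -1.0]]
ft_force: [0.1, -0.1, -1.8]
grip_width: 0.0837
time_s: 37.4
position: [0.502, 0.419, 0.1553]
tool_rot: [[-0.956, 0.294, 0.001], [0.294, 0.956, 0.001], [-0.001, 0.001, -1.0]]
ft_force: [-0.1, 1.0, 0.4]
grip_width: 0.0837
t 37.45 pos [0.5019 0.419  0.155 ] w 0.0842 f [-0.64 -0.14  0.76] q [ 29.5  35.5  63.2  -0.   81.2 -43.4]
[[-0.956, 0.294, 0.001], [0.294, 0.956, 0.001], [-0.001, 0.001, -1.0]]
```

View pics/w25.png

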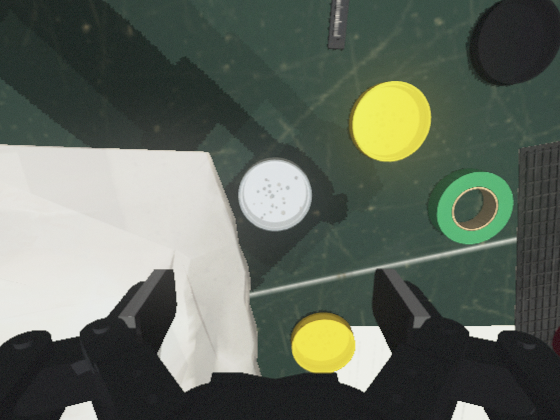

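```bash
python3 -c "
from h import *
p=get_image('wrist')
X=at_z(p,275,194.5,.009); print(X)
go(X[0],X[1],.1,-16.8)"
python3 -m crank '{"slide":[[0,0,0],[0,0,0],[0,0,0],[0,0,0],[0,0,0],[0,0,0],[0,0,0],[0,0,0]],"roll":[0.145,0.29,0.435,0.58,0.725,0.87,1.015,1.16],"grip":[0.084,0.084,0.084,0.084,0.084,0.084,0.084,0.084]}'
python3 -m crank '{"slide":[[0,0,0],[0,0,0],[0,0,0],[0,0,0],[0,0,0],[0,0,0],[0,0,0],[0,0,0]],"roll":[0.145,0.29,0.41,0.41,0.41,0.41,0.41,0.41],"grip":[0.084,0.084,0.084,0.084,0.084,0.084,0.084,0.084]}'
python3 -c "
from h import *
save('wrist','w26');st()"
```

```text
[0.50009401 0.42091043 0.009     ]
t 37.5 pos [0.5018 0.419  0.1548] w 0.0841 f [ 0.93 -0.13 -0.1 ] q [ 29.5  35.5  63.2  -0.   81.2 -43.4]
[[-0.956, 0.294, 0.001], [0.294, 0.956, 0.0], [-0.0, 0.0, -1.0]]
slide [0.0022 0.0013 0.0548] len 0.055 head 72.88
roll 1.5652
time_s: 38.3
position: [0.5017, 0.419, 0.1545]
tool_rot: [[-0.106, 0.994, 0.0], [0.994, 0.106, 0.0], [0.0, 0.0, -1.0]]
ft_force: [0.7, -1.1, 0.3]
grip_width: 0.0841
time_s: 39.1
position: [0.5017, 0.419, 0.1543]
tool_rot: [[0.293, 0.956, 0.0], [0.956, -0.293, 0.0], [0.0, 0.0, -1.0]]
ft_force: [-0.3, 0.5, 0.3]
grip_width: 0.084
t 39.15 pos [0.5017 0.419  0.1543] w 0.0837 f [-0.01 -0.29  1.35] q [29.5 35.5 63.3  0.  81.2 46.5]
[[0.293, 0.956, -0.0], [0.956, -0.293, 0.0], [0.0, -0.0, -1.0]]
```

View pics/w26.png

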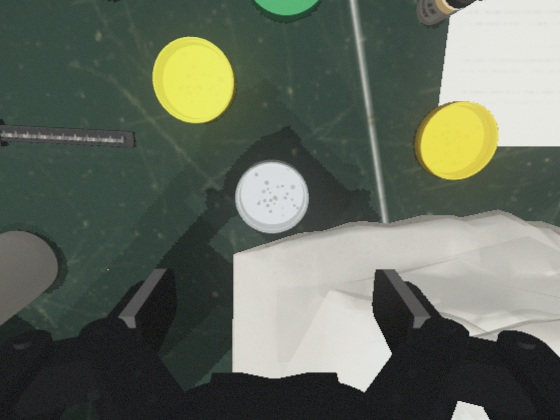

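```bash
python3 -c "
from h import *
p=get_image('wrist')
X=at_z(p,272,197.5,.009); print(X)
go(X[0],X[1],-.001,-16.8)"
```

```text
[0.5000821  0.41957757 0.009     ]
t 39.2 pos [0.5017 0.419  0.1543] w 0.084 f [ 0.57  0.95 -0.27] q [29.5 35.5 63.3 -0.  81.2 46.6]
[[0.293, 0.956, -0.0], [0.956, -0.293, -0.0], [-0.0, 0.0, -1.0]]
slide [ 1.000e-04 -1.700e-03  1.553e-01] len 0.155 head -17.05
roll -0.0043
```

```bash
python3 -m crank '{"slide":[[0.001,-0.002,0.03],[0.001,-0.002,0.06],[0.001,-0.002,0.085],[0.001,-0.002,0.105],[0.001,-0.002,0.125],[0.001,-0.002,0.14],[0.001,-0.002,0.15],[0.001,-0.002,0.155]],"roll":[0,0,0,0,0,0,0,0],"grip":[0.08,0.08,0.08,0.08,0.08,0.08,0.08,0.076]}'
python3 -m crank '{"slide":[[0,0,0],[0,0,0.001],[0,0,0.001],[0,0,0.001],[0,0,0.001],[0,0,0.001],[0,0,0.001],[0,0,-0.005]],"roll":[0,0,0,0,0,0,0,0],"grip":[0.07,0.05,0.05,0.05,0.05,0.05,0.05,0.05]}' 25
python3 -c "
from h import *
save('wrist','w27');st()"
```

```text
time_s: 40.0
position: [0.5, 0.4204, -0.0014]
tool_rot: [[0.294, 0.956, -0.001], [0.956, -0.294, -0.0], [-0.0, -0.0, -1.0]]
ft_force: [0.2, 0.5, -0.1]
grip_width: 0.0763
time_s: 40.8
position: [0.4999, 0.4204, 0.0042]
tool_rot: [[0.294, 0.956, -0.001], [0.956, -0.294, -0.0], [-0.001, -0.001, -1.0]]
ft_force: [-0.7, -1.1, -0.4]
grip_width: 0.0576
t 40.85 pos [0.5004 0.4207 0.0055] w 0.0573 f [0.57 0.36 0.06] q [29.7 44.5 72.4  0.  63.1 46.8]
[[0.294, 0.956, 0.001], [0.956, -0.294, 0.001], [0.001, 0.001, -1.0]]
```

View pics/w27.png

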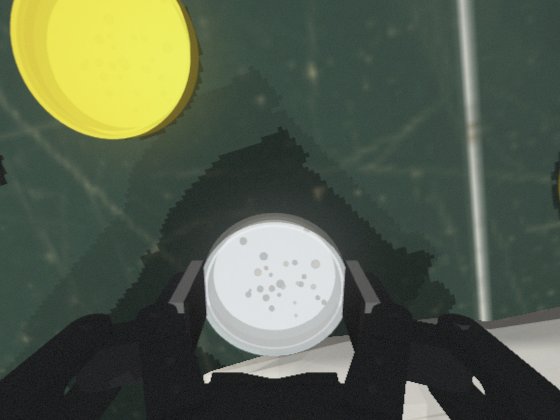

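```bash
python3 -m crank '{"slide":[[0,0,-0.03],[0,0,-0.07],[0,0,-0.12],[0,0,-0.17],[-0.01,0,-0.21],[-0.04,0.00,-0.235],[-0.085,0.0,-0.235],[-0.13,0,-0.235]],"roll":[0,0,0,0,0,0,0,0],"grip":[0.05,0.05,0.05,0.05,0.05,0.05,0.05,0.05]}' 40
python3 -c "
from h import *
X=Wd(-.1375,.079)
go(X[0],X[1],.2,-16.8)"
```

```text
time_s: 41.65
position: [0.4613, 0.2951, 0.24]
tool_rot: [[0.293, 0.956, 0.002], [0.956, -0.293, 0.001], [0.001, 0.001, -1.0]]
ft_force: [1.4, -0.7, -0.5]
grip_width: 0.057
t 41.65 pos [0.4613 0.2951 0.24  ] w 0.057 f [ 1.41 -0.72 -0.52] q [20.2 21.2 73.9 -0.  84.9 37.2]
[[0.293, 0.956, 0.002], [0.956, -0.293, 0.001], [0.001, 0.001, -1.0]]
slide [-0.3968  0.1964  0.0399] len 0.445 head -17.02
roll -0.0039
```

```bash
python3 -m crank '{"slide":[[-0.043,0.015,0],[-0.086,0.03,0],[-0.129,0.045,0],[-0.172,0.06,0],[-0.215,0.075,0],[-0.258,0.09,0],[-0.3,0.105,0],[-0.34,0.13,0]],"roll":[0,0,0,0,0,0,0,0],"grip":[0.05,0.05,0.05,0.05,0.05,0.05,0.05,0.05]}'
python3 -m crank '{"slide":[[-0.03,0.03,0],[-0.055,0.06,0.01],[-0.057,0.066,0.04],[-0.057,0.066,0.07],[-0.057,0.066,0.09],[-0.057,0.066,0.09],[-0.057,0.066,0.09],[-0.057,0.066,0.09]],"roll":[0,0,0,0,0,0,0,0],"grip":[0.05,0.05,0.05,0.05,0.05,0.05,0.05,0.05]}'
python3 -c "
from h import *
X=Wd(-.1375,.079)
go(X[0],X[1],.037,-16.8);save('wrist','w28')"
```

```text
time_s: 42.45
position: [0.4856, -0.0685, 0.2398]
tool_rot: [[0.294, 0.956, 0.0], [0.956, -0.294, 0.0], [0.0, 0.0, -1.0]]
ft_force: [1.6, 0.3, 0.1]
grip_width: 0.0567
time_s: 43.25
position: [0.5334, -0.141, 0.1508]
tool_rot: [[0.293, 0.956, 0.002], [0.956, -0.293, -0.001], [-0.0, 0.003, -1.0]]
ft_force: [0.1, 0.3, 0.1]
grip_width: 0.0572
t 43.25 pos [ 0.5334 -0.141   0.1508] w 0.0572 f [0.12 0.27 0.09] q [-27.1  26.   81.7   0.   72.2 -10. ]
[[0.293, 0.956, 0.002], [0.956, -0.293, -0.001], [-0.0, 0.003, -1.0]]
slide [-0.0008 -0.0005  0.1138] len 0.114 head -17.06
roll -0.0046
```

View pics/w28.png

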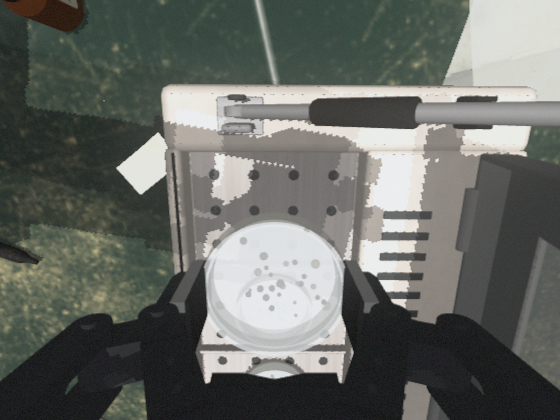

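```bash
python3 -m crank '{"slide":[[0,0,0.02],[0,0,0.045],[0,0,0.07],[0,0,0.09],[0,0,0.104],[0,0,0.11],[0,0,0.112],[0,0,0.113]],"roll":[-0.004,-0.004,-0.004,-0.004,-0.004,-0.004,-0.004,-0.004],"grip":[0.05,0.05,0.05,0.05,0.05,0.05,0.05,0.05]}'
python3 -m crank '{"slide":[[0,0,0],[0,0,0],[0,0,0],[0,0,0],[0,0,0],[0,0,-0.01],[0,0,-0.05],[0,0,-0.1]],"roll":[0,0,0,0,0,0,0,0],"grip":[0.05,0.06,0.066,0.072,0.072,0.072,0.072,0.072]}'
python3 -c "
from h import *
p=save('wrist','w29');st();p=save('scene','s29')"
```

```text
time_s: 44.1
position: [0.533, -0.1409, 0.0376]
tool_rot: [[0.29, 0.957, 0.001], [0.957, -0.29, -0.001], [-0.0, 0.001, -1.0]]
ft_force: [-4.9, 2.3, 12.0]
grip_width: 0.0569
time_s: 44.9
position: [0.5319, -0.1404, 0.1368]
tool_rot: [[0.29, 0.957, -0.003], [0.957, -0.29, 0.002], [0.001, -0.004, -1.0]]
ft_force: [0.5, -0.4, 1.0]
grip_width: 0.0722
t 44.95 pos [ 0.5353 -0.1419  0.1461] w 0.0719 f [ 2.34 -0.65  9.55] q [-27.1  26.3  82.1   0.   71.  -10.3]
[[0.29, 0.957, 0.011], [0.957, -0.289, -0.005], [-0.002, 0.012, -1.0]]
```

View pics/w29.png

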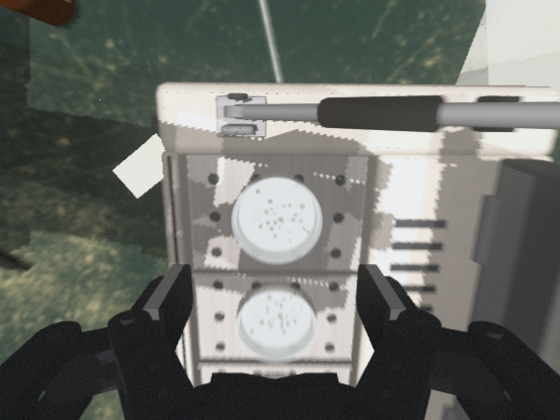

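View pics/s29.png

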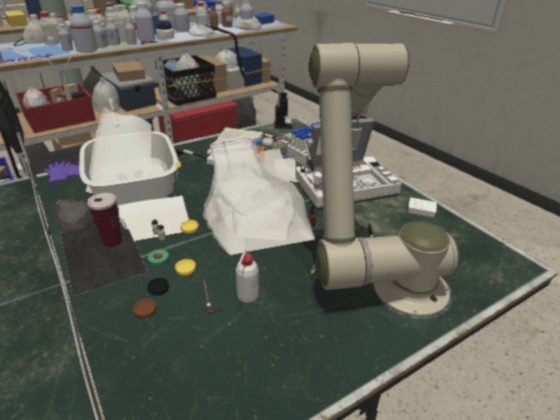

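```bash
python3 -m crank '{"slide":[[0,-0.01,-0.04],[0,-0.01,-0.085],[0,-0.01,-0.13],[0,-0.01,-0.175],[0,-0.01,-0.22],[0,-0.01,-0.25],[-0.03,0.01,-0.25],[-0.06,0.03,-0.25]],"roll":[0,0,0,0,0,0,0,0],"grip":[0.072,0.06,0.04,0.04,0.04,0.04,0.04,0.04]}'
python3 -c "
from h import *
go(.5987,-.2446,.38,-16.8)"
```

```text
time_s: 45.8
position: [0.5441, -0.2071, 0.3883]
tool_rot: [[0.288, 0.958, 0.003], [0.958, -0.288, -0.002], [-0.001, 0.003, -1.0]]
ft_force: [-0.2, -0.5, -0.3]
grip_width: 0.0403
t 45.8 pos [ 0.5441 -0.2071  0.3883] w 0.0403 f [-0.22 -0.5  -0.33] q [-32.5  22.3  48.3   0.  109.1 -15.7]
[[0.288, 0.958, 0.003], [0.958, -0.288, -0.002], [-0.001, 0.003, -1.0]]
slide [-0.0202  0.063   0.0085] len 0.067 head -16.75
roll 0.0009
```

```bash
python3 -m crank '{"slide":[[-0.01,0.03,0],[-0.02,0.06,0.004],[-0.02,0.063,0.008],[-0.02,0.063,0.008],[-0.02,0.063,0.008],[-0.02,0.063,0.008],[-0.02,0.063,0.008],[-0.02,0.063,0.008]],"roll":[0,0,0,0,0,0,0,0],"grip":[0.04,0.04,0.04,0.04,0.04,0.04,0.04,0.04]}'
python3 -c "
from h import *
go(.5987,-.2446,.3,-16.8);save('wrist','w30')"
```

```text
time_s: 46.6
position: [0.5983, -0.244, 0.379]
tool_rot: [[0.29, 0.957, 0.001], [0.957, -0.29, -0.0], [-0.0, 0.001, -1.0]]
ft_force: [0.2, -0.0, -0.5]
grip_width: 0.0401
t 46.6 pos [ 0.5983 -0.244   0.379 ] w 0.0401 f [ 0.18 -0.   -0.49] q [-32.7  30.4  36.4   0.  113.1 -15.8]
[[0.29, 0.957, 0.001], [0.957, -0.29, -0.0], [-0.0, 0.001, -1.0]]
slide [-0.0005  0.0005  0.079 ] len 0.079 head -16.83
roll -0.0006
```

View pics/w30.png

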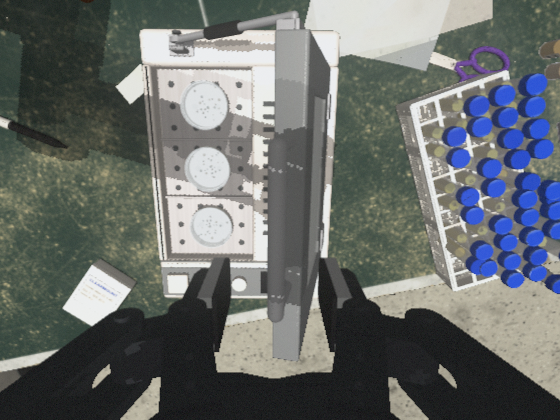

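```bash
python3 -m crank '{"slide":[[0,0,0.03],[0,0,0.06],[0,0,0.075],[0,0,0.079],[0,0,0.079],[0,0,0.079],[0,0,0.079],[0,0,0.079]],"roll":[0,0,0,0,0,0,0,0],"grip":[0.04,0.04,0.04,0.04,0,0,0,0]}' 30
python3 -m crank '{"slide":[[0,0.006,-0.001],[0,0.013,-0.002],[0,0.02,-0.003],[0,0.027,-0.0035],[0,0.034,-0.004],[0,0.039,-0.0045],[0,0.042,-0.0045],[0,0.042,-0.0045]],"roll":[0,0,0,0,0,0,0,0],"grip":[0,0,0,0,0,0,0,0]}'
python3 -c "
from h import *
save('wrist','w31');st()"
```

```text
time_s: 47.45
position: [0.5991, -0.2446, 0.3007]
tool_rot: [[0.29, 0.957, 0.003], [0.957, -0.29, -0.002], [-0.001, 0.003, -1.0]]
ft_force: [3.0, -1.8, 3.3]
grip_width: 0.0107
time_s: 48.25
position: [0.6357, -0.2559, 0.3039]
tool_rot: [[0.291, 0.957, -0.01], [0.957, -0.291, 0.003], [-0.0, -0.011, -1.0]]
ft_force: [-22.9, 4.6, 6.8]
grip_width: 0.0106
t 48.3 pos [ 0.6357 -0.2559  0.3038] w 0.0107 f [-22.34   3.99   7.33] q [-31.7  35.5  39.   -0.2 106.  -14.9]
[[0.291, 0.957, -0.01], [0.957, -0.291, 0.003], [-0.0, -0.01, -1.0]]
```

View pics/w31.png

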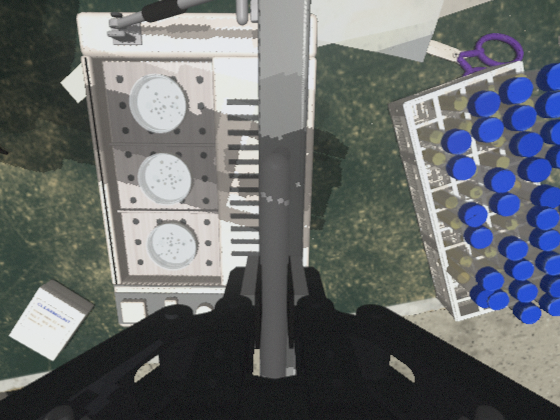

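```bash
python3 -m crank '{"slide":[[0,0,0],[0,0,0],[0,0,0],[0,0,-0.03],[0,0,-0.075],[0,-0.02,-0.078],[0,-0.05,-0.078],[0.03,-0.08,-0.078]],"roll":[0,0,0,0,0,-0.145,-0.29,-0.435],"grip":[0.03,0.04,0.04,0.04,0.04,0.04,0.04,0.04]}'
python3 -c "
from h import *
go(.584,-.0825,.37,73.2)"
```

```text
time_s: 49.1
position: [0.57, -0.2064, 0.3807]
tool_rot: [[-0.143, 0.99, -0.001], [0.99, 0.143, -0.0], [0.0, -0.001, -1.0]]
ft_force: [1.2, 0.4, 0.9]
grip_width: 0.0401
t 49.1 pos [ 0.57   -0.2064  0.3807] w 0.0401 f [1.17 0.43 0.89] q [-31.1  25.4  44.7  -0.  110.  -39.3]
[[-0.143, 0.99, -0.001], [0.99, 0.143, -0.0], [0.0, -0.001, -1.0]]
slide [0.1206 0.0316 0.0106] len 0.125 head 8.22
roll -1.1341
```

```bash
python3 -m crank '{"slide":[[0.03,0.008,0],[0.06,0.016,0],[0.09,0.024,0],[0.121,0.032,0.01],[0.121,0.032,0.01],[0.121,0.032,0.04],[0.121,0.032,0.07],[0.121,0.032,0.1]],"roll":[-0.145,-0.29,-0.435,-0.58,-0.725,-0.87,-1.015,-1.134],"grip":[0.04,0.04,0.04,0.04,0.04,0.04,0.04,0.04]}'
python3 -c "
from h import *
save('wrist','w32');go(.584,-.0822,.122,73.2)"
```

```text
time_s: 49.9
position: [0.5857, -0.08, 0.2806]
tool_rot: [[-0.958, 0.286, 0.001], [0.286, 0.958, 0.0], [-0.0, 0.0, -1.0]]
ft_force: [0.0, 0.7, -0.1]
grip_width: 0.0403
t 49.95 pos [ 0.5843 -0.0796  0.2753] w 0.0403 f [ 0.85 -0.67 -4.15] q [-19.3  24.7  62.4   0.   93.4 -92.9]
[[-0.96, 0.281, -0.008], [0.281, 0.96, 0.003], [0.009, 0.001, -1.0]]
slide [-0.0017 -0.0027  0.1533] len 0.153 head 73.69
roll 0.0085
```

View pics/w32.png

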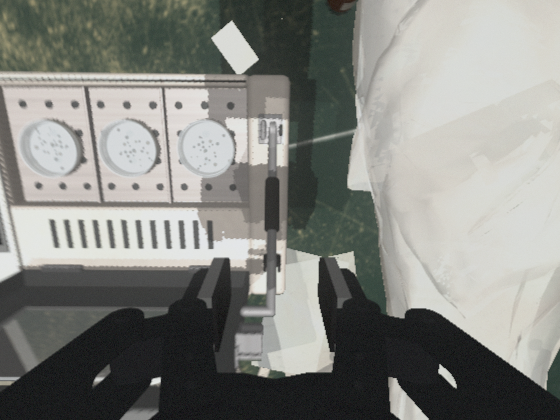

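```bash
python3 -m crank '{"slide":[[-0.001,-0.002,0.03],[-0.001,-0.002,0.06],[-0.001,-0.002,0.09],[-0.001,-0.002,0.12],[-0.001,-0.002,0.14],[-0.001,-0.002,0.148],[-0.001,-0.002,0.148],[-0.001,-0.002,0.148]],"roll":[0,0,0,0,0,0,0,0],"grip":[0.04,0.04,0.04,0.04,0.04,0.04,0.02,0.0]}' 30
python3 -m crank '{"slide":[[0,0,0],[0,0,0],[0,0,0],[0,0,0],[0,0,0],[0,0,0],[0,0,0],[0,0,0]],"roll":[0,0,0,0,0,0,0,0],"grip":[0,0,0,0,0,0,0,0]}' 40
python3 -c "
from h import *
save('wrist','w33');st()
for t in (.75,.65,.55,.45,.35,.25,.15,.05,-.02): print(t,round(.08*(np.cos(.75)-np.cos(t)),4),round(.08*(np.sin(.75)-np.sin(t)),4))
"
```

```text
time_s: 50.75
position: [0.5867, -0.0827, 0.1351]
tool_rot: [[-0.956, 0.292, 0.002], [0.292, 0.956, -0.0], [-0.002, 0.0, -1.0]]
ft_force: [1.7, 4.4, 0.3]
grip_width: 0.0115
time_s: 51.55
position: [0.587, -0.0827, 0.1347]
tool_rot: [[-0.957, 0.292, 0.003], [0.292, 0.957, -0.001], [-0.003, 0.0, -1.0]]
ft_force: [5.1, 1.5, 4.9]
grip_width: 0.0093
t 51.6 pos [ 0.587  -0.0827  0.1347] w 0.0095 f [5.36 2.16 4.24] q [-19.5  30.7  76.1   0.   73.  -92.5]
[[-0.957, 0.292, 0.003], [0.292, 0.957, -0.001], [-0.003, 0.0, -1.0]]
0.75 0.0 0.0
0.65 -0.0052 0.0061
0.55 -0.0097 0.0127
0.45 -0.0135 0.0197
0.35 -0.0166 0.0271
0.25 -0.019 0.0347
0.15 -0.0206 0.0426
0.05 -0.0214 0.0505
-0.02 -0.0214 0.0561
```

View pics/w33.png

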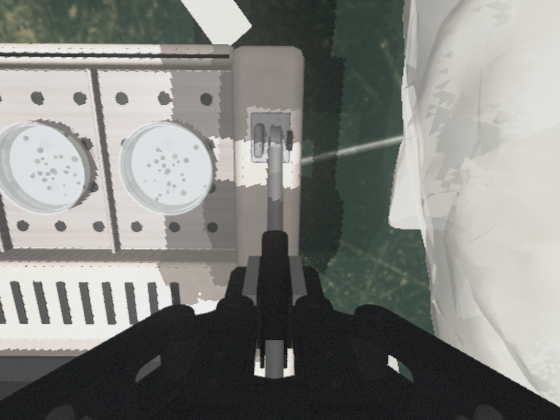

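```bash
python3 -m crank '{"slide":[[0,0,0],[0,0,0],[0,0,0],[0.003,0,0.006],[0.003,0,0.012],[0.003,0,0.012],[0.003,0,0.012],[0.003,0,0.012]],"roll":[0,0,0,0,0,0,0,0],"grip":[0.03,0.03,0.03,0.03,0.03,0.02,0.0,0.0]}' 30
python3 -m crank '{"slide":[[0,0,0],[0,0,0],[0,0,0],[0,0,0],[0,0,0],[0,0,0],[0,0,0],[0,0,0]],"roll":[0,0,0,0,0,0,0,0],"grip":[0,0,0,0,0,0,0,0]}' 40
```

```text
time_s: 52.4
position: [0.5828, -0.0813, 0.1214]
tool_rot: [[-0.957, 0.291, -0.001], [0.291, 0.957, 0.001], [0.001, 0.0, -1.0]]
ft_force: [-0.6, 2.1, -4.2]
grip_width: 0.0113
time_s: 53.2
position: [0.5827, -0.0813, 0.1215]
tool_rot: [[-0.957, 0.291, -0.001], [0.291, 0.957, 0.001], [0.001, 0.0, -1.0]]
ft_force: [-2.5, 5.6, -6.2]
grip_width: 0.0109
```

```bash
python3 -m crank '{"slide":[[-0.005,0,0.006],[-0.0097,0,0.0127],[-0.0135,0,0.0197],[-0.0166,0,0.027],[-0.019,0,0.035],[-0.0206,0,0.0426],[-0.0214,0,0.0505],[-0.0214,0,0.0555]],"roll":[0,0,0,0,0,0,0,0],"grip":[0,0,0,0,0,0,0,0]}' 40
python3 -m crank '{"slide":[[0,0,0],[0,0,0.001],[0,0,0.002],[0,0,0.002],[0,0,0.002],[0,0,0.002],[0,0,0.002],[0,0,0.002]],"roll":[0,0,0,0,0,0,0,0],"grip":[0,0,0,0,0,0,0,0]}' 40
python3 -c "
from h import *
save('wrist','w34');st()"
```

```text
time_s: 54.0
position: [0.607, -0.0889, 0.0687]
tool_rot: [[-0.956, 0.292, 0.01], [0.292, 0.956, -0.003], [-0.01, 0.0, -1.0]]
ft_force: [-4.7, 6.5, 40.6]
grip_width: 0.0111
time_s: 54.8
position: [0.6072, -0.089, 0.0685]
tool_rot: [[-0.956, 0.292, 0.011], [0.292, 0.957, -0.003], [-0.012, -0.0, -1.0]]
ft_force: [2.8, 3.8, 19.2]
grip_width: 0.0114
t 54.85 pos [ 0.6072 -0.0889  0.0685] w 0.0112 f [ 2.55  4.   19.03] q [-19.4  36.5  77.2   0.   65.5 -92.4]
[[-0.956, 0.292, 0.011], [0.292, 0.957, -0.003], [-0.012, -0.0, -1.0]]
```

View pics/w34.png

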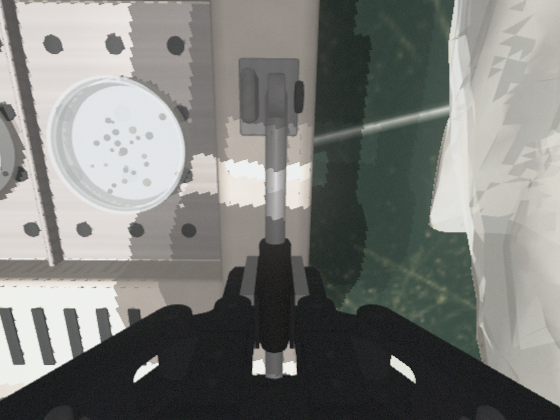

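```bash
python3 -m crank '{"slide":[[0,0,-0.001],[0,0,-0.002],[0,0,-0.002],[0,0,-0.002],[0,0,-0.03],[0,0,-0.075],[0,0,-0.12],[0,0,-0.15]],"roll":[0,0,0,0,0,0,0,0],"grip":[0.035,0.035,0.035,0.035,0.035,0.035,0.035,0.035]}'
python3 -c "
from h import *
save('wrist','w35');st()
p=get_image('wrist')
for th in (0,.03,.06,.1):
    X=Wd(-.159+.171*np.cos(th),.151); print(th,proj(p,[*X,.082+.171*np.sin(th)]))
"
```

```text
time_s: 55.65
position: [0.604, -0.0882, 0.2175]
tool_rot: [[-0.957, 0.292, 0.003], [0.292, 0.957, -0.001], [-0.004, -0.0, -1.0]]
ft_force: [0.9, 0.2, 0.1]
grip_width: 0.0352
t 55.7 pos [ 0.6053 -0.0885  0.2219] w 0.035 f [0.08 1.03 4.31] q [-19.4  28.2  65.3  -0.   85.9 -92.4]
[[-0.957, 0.291, 0.01], [0.291, 0.957, -0.004], [-0.011, -0.001, -1.0]]
0 [274.17632757 296.30749377]
0.03 [274.17324068 299.19264286]
0.06 [274.16972435 302.01784317]
0.1 [274.16433468 305.68375303]
```

View pics/w35.png

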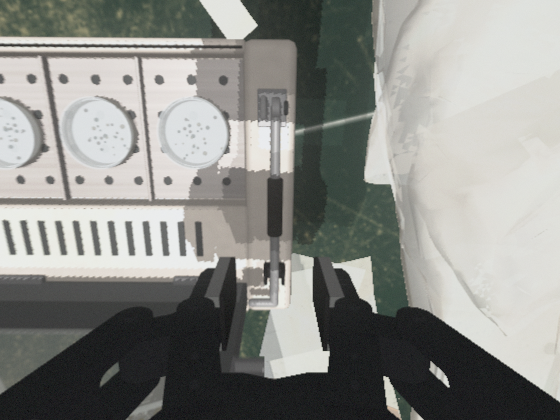

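```bash
python3 -m crank '{"slide":[[-0.008,0,0.03],[-0.008,0,0.06],[-0.008,0,0.09],[-0.008,0,0.105],[-0.008,0,0.115],[-0.008,0,0.12],[-0.008,0,0.12],[-0.008,0,0.12]],"roll":[0,0,0,0,0,0,0,0],"grip":[0,0,0,0,0,0,0,0]}' 
python3 -c "
from h import *
st()"
```

```text
time_s: 56.55
position: [0.6115, -0.0903, 0.095]
tool_rot: [[-0.957, 0.291, 0.001], [0.291, 0.957, -0.0], [-0.001, -0.0, -1.0]]
ft_force: [-0.8, -0.1, -0.2]
grip_width: -0.0002
t 56.55 pos [ 0.6115 -0.0903  0.095 ] w -0.0002 f [-0.75 -0.05 -0.23] q [-19.4  35.4  74.3  -0.   70.2 -92.4]
[[-0.957, 0.291, 0.001], [0.291, 0.957, -0.0], [-0.001, -0.0, -1.0]]
```

```bash
python3 -m crank '{"slide":[[0,0,0.002],[0,0,0.003],[0,0,0.004],[0,0,0.005],[0,0,0.005],[0,0,0.005],[0,0,0.005],[0,0,0.005]],"roll":[0,0,0,0,0,0,0,0],"grip":[0,0,0,0,0,0,0,0]}' 
python3 -m crank '{"slide":[[0,0,0.001],[0,0,0.002],[0,0,0.003],[0,0,0.003],[0,0,0.003],[0,0,0.003],[0,0,0.003],[0,0,0.003]],"roll":[0,0,0,0,0,0,0,0],"grip":[0,0,0,0,0,0,0,0]}'
```

```text
time_s: 57.35
position: [0.6112, -0.0902, 0.0894]
tool_rot: [[-0.957, 0.292, 0.0], [0.292, 0.957, -0.0], [-0.0, -0.0, -1.0]]
ft_force: [0.3, 0.2, -0.2]
grip_width: 0.0001
time_s: 58.15
position: [0.6114, -0.0903, 0.0881]
tool_rot: [[-0.957, 0.291, 0.002], [0.291, 0.957, -0.001], [-0.002, -0.0, -1.0]]
ft_force: [-4.6, 1.0, 14.1]
grip_width: -0.0001
```

```bash
python3 -m crank '{"slide":[[0,0,-0.03],[0.01,0,-0.08],[0.015,0,-0.13],[0.015,0,-0.18],[0.015,0,-0.23],[0.015,0,-0.28],[0.015,0,-0.295],[0.0,-0.03,-0.295]],"roll":[0,0,0,0,0,0,0.14,0.28],"grip":[0,0,0,0,0.04,0.04,0.04,0.04]}'
python3 -c "
from h import *
go(.6353,-.257,.38,-16.8)"
```

```text
time_s: 58.95
position: [0.6026, -0.1165, 0.3859]
tool_rot: [[-0.838, 0.546, 0.008], [0.546, 0.838, -0.002], [-0.008, 0.002, -1.0]]
ft_force: [0.4, -0.3, -1.1]
grip_width: 0.0402
t 58.95 pos [ 0.6026 -0.1165  0.3859] w 0.0402 f [ 0.38 -0.32 -1.06] q [-22.   26.1  42.7   0.  110.8 -78.9]
[[-0.838, 0.546, 0.008], [0.546, 0.838, -0.002], [-0.008, 0.002, -1.0]]
slide [-0.104  -0.0999  0.0065] len 0.144 head 56.94
roll 1.287
```

```bash
python3 -m crank '{"slide":[[-0.025,-0.025,0],[-0.05,-0.05,0],[-0.075,-0.075,0],[-0.104,-0.1,0],[-0.104,-0.1,0],[-0.104,-0.1,0],[-0.104,-0.1,0],[-0.104,-0.1,0]],"roll":[0.145,0.29,0.435,0.58,0.725,0.87,1.015,1.16],"grip":[0.04,0.04,0.04,0.04,0.04,0.04,0.04,0.04]}'
python3 -m crank '{"slide":[[0,0,0],[0,0,0],[0,0,0],[0,0,0],[0,0,0],[0,0,0],[0,0,0],[0,0,0]],"roll":[0.127,0.127,0.127,0.127,0.127,0.127,0.127,0.127],"grip":[0.04,0.04,0.04,0.04,0.04,0.04,0.04,0.04]}'
python3 -c "
from h import *
save('wrist','w36');go(.6353,-.257,.302,-16.8)"
```

```text
time_s: 59.75
position: [0.6353, -0.2595, 0.381]
tool_rot: [[0.17, 0.985, -0.0], [0.985, -0.17, 0.0], [0.0, -0.0, -1.0]]
ft_force: [0.2, 0.9, 0.2]
grip_width: 0.0402
time_s: 60.55
position: [0.6352, -0.2594, 0.3813]
tool_rot: [[0.288, 0.958, 0.0], [0.958, -0.288, 0.0], [0.0, 0.0, -1.0]]
ft_force: [-0.4, -0.3, -0.6]
grip_width: 0.0402
t 60.6 pos [ 0.6352 -0.2594  0.3813] w 0.0399 f [ 0.12  0.61 -0.25] q [-32.1  36.4  25.2  -0.  118.4 -15.4]
[[0.288, 0.958, -0.0], [0.958, -0.288, -0.0], [-0.0, -0.0, -1.0]]
slide [ 0.0023 -0.0006  0.0793] len 0.079 head -16.72
roll 0.0014
```

View pics/w36.png

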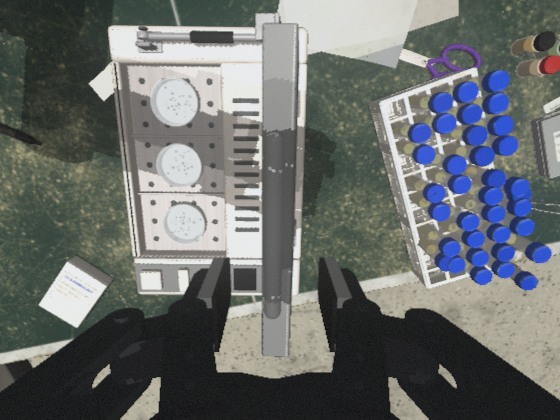

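Hood still raised, rod folded, three dishes seated. Grip the bar and lower the hood.

```bash
python3 -m crank '{"slide":[[0,0,0.03],[0,0,0.06],[0,0,0.075],[0,0,0.079],[0,0,0.079],[0,0,0.079],[0,0,0.079],[0,0,0.079]],"roll":[0,0,0,0,0,0,0,0],"grip":[0.04,0.04,0.04,0.04,0,0,0,0]}' 30
python3 - <<'E'
import numpy as np
f=lambda t:np.array([-(.252*np.cos(t)-.012*np.sin(t)),-(.252*np.sin(t)+.012*np.cos(t))])
for t in np.arange(1.5,-.01,-.1): print(round(t,2),np.round(f(t)-f(1.5),4),np.round(f(t)-f(.7),4))
E
```

```text
time_s: 61.4
position: [0.6346, -0.2592, 0.3037]
tool_rot: [[0.288, 0.958, -0.001], [0.958, -0.288, -0.0], [-0.0, -0.001, -1.0]]
ft_force: [-5.4, 2.3, 1.2]
grip_width: 0.0109
1.5 [0. 0.] [ 0.1792 -0.0807]
1.4 [-0.0252  0.0018] [ 0.154  -0.0789]
1.3 [-0.05    0.0062] [ 0.1292 -0.0745]
1.2 [-0.0743  0.013 ] [ 0.1049 -0.0677]
1.1 [-0.0978  0.0222] [ 0.0814 -0.0585]
1.0 [-0.1202  0.0337] [ 0.059 -0.047]
0.9 [-0.1414  0.0474] [ 0.0378 -0.0333]
0.8 [-0.1611  0.0631] [ 0.018  -0.0176]
0.7 [-0.1792  0.0807] [-0.  0.]
0.6 [-0.1954  0.1   ] [-0.0162  0.0193]
0.5 [-0.2095  0.1209] [-0.0304  0.0402]
0.4 [-0.2216  0.143 ] [-0.0424  0.0623]
0.3 [-0.2313  0.1663] [-0.0522  0.0856]
0.2 [-0.2387  0.1904] [-0.0596  0.1097]
0.1 [-0.2437  0.2151] [-0.0645  0.1344]
-0.0 [-0.2461  0.2402] [-0.067   0.1595]
```

```bash
python3 -m crank '{"slide":[[0,-0.025,0.002],[0,-0.05,0.006],[0,-0.074,0.013],[0,-0.098,0.022],[0,-0.12,0.034],[0,-0.141,0.0475],[0,-0.161,0.063],[0,-0.179,0.081]],"roll":[0,0,0,0,0,0,0,0],"grip":[0,0,0,0,0,0,0,0]}' 40
python3 -c "
from h import *
save('wrist','w37');st()"
```

```text
time_s: 62.2
position: [0.4635, -0.2062, 0.2226]
tool_rot: [[0.287, 0.958, 0.003], [0.958, -0.287, 0.001], [0.002, 0.002, -1.0]]
ft_force: [6.0, 7.8, -3.0]
grip_width: 0.0099
t 62.25 pos [ 0.4604 -0.2053  0.2193] w 0.0104 f [-3.9   6.97 -2.34] q [-37.5  17.9  82.5   0.   79.9 -20.8]
[[0.287, 0.958, -0.004], [0.958, -0.287, 0.004], [0.002, -0.004, -1.0]]
```

View pics/w37.png

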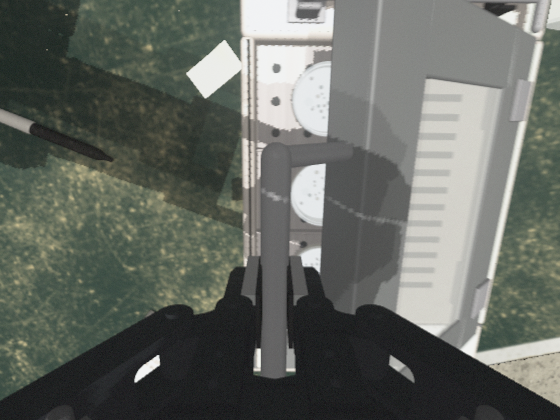

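```bash
python3 -m crank '{"slide":[[0,-0.016,0.019],[0,-0.030,0.04],[0,-0.042,0.062],[0,-0.052,0.0855],[0,-0.06,0.11],[0,-0.0645,0.134],[0,-0.067,0.153],[0,-0.067,0.16]],"roll":[0,0,0,0,0,0,0,0],"grip":[0,0,0,0,0,0,0,0]}'
python3 -m crank '{"slide":[[0,0,0],[0,0,0.002],[0,0,0.003],[0,0,0.003],[0,0,0],[0,0,0],[0,0,0],[0,0,0]],"roll":[0,0,0,0,0,0,0,0],"grip":[0,0,0,0,0,0.03,0.04,0.04]}'
python3 -c "
from h import *
save('wrist','w38');st()"
```

```text
time_s: 63.05
position: [0.3991, -0.1878, 0.0613]
tool_rot: [[0.288, 0.958, -0.002], [0.958, -0.288, 0.002], [0.002, -0.002, -1.0]]
ft_force: [-16.2, 9.6, 58.5]
grip_width: 0.0101
time_s: 63.85
position: [0.4003, -0.1892, 0.0617]
tool_rot: [[0.288, 0.958, 0.001], [0.958, -0.288, -0.001], [-0.001, 0.002, -1.0]]
ft_force: [0.1, -0.4, -0.3]
grip_width: 0.0401
t 63.9 pos [ 0.4001 -0.189   0.0615] w 0.0403 f [-1.03  0.44 -0.44] q [-40.7  24.1 105.   -0.   50.8 -24. ]
[[0.288, 0.958, 0.001], [0.958, -0.288, -0.001], [-0.0, 0.001, -1.0]]
```

View pics/w38.png

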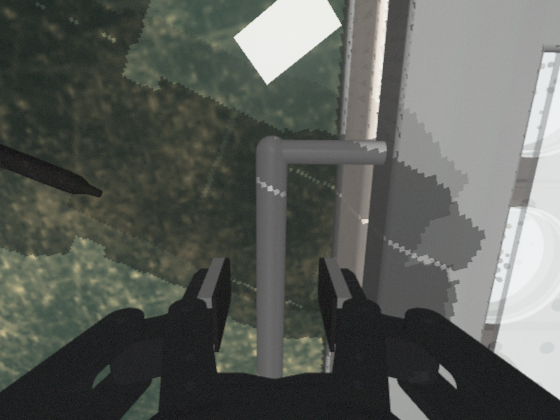

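```bash
python3 -m crank '{"slide":[[0,0,-0.03],[0,0,-0.07],[0,0,-0.11],[-0.04,0,-0.14],[-0.085,0.01,-0.14],[-0.13,0.04,-0.14],[-0.15,0.06,-0.14],[-0.15,0.06,-0.14]],"roll":[0,0,0,0,0,0,0,0],"grip":[0.04,0.04,0.04,0,0,0,0,0]}'
python3 -m crank '{"slide":[[0,0,0],[0,0,0],[0,0,0],[0,0,0],[0,0,0],[0,0,0],[0,0,0],[0,0,0]],"roll":[0,0,0,0,0,0,0,0],"grip":[0,0,0,0,0,0,0,0]}'
python3 -c "
from h import *
save('wrist','w39');st();p=save('scene','s39');cv2.imwrite('pics/s39c.png',cv2.resize(p['frame'][80:230,260:420,::-1],None,fx=4,fy=4))"
```

```text
time_s: 64.7
position: [0.4146, -0.353, 0.2005]
tool_rot: [[0.29, 0.957, 0.0], [0.957, -0.29, -0.001], [-0.001, 0.001, -1.0]]
ft_force: [-1.0, -0.1, 0.1]
grip_width: -0.0004
time_s: 65.5
position: [0.4139, -0.3495, 0.2013]
tool_rot: [[0.288, 0.958, -0.0], [0.958, -0.288, -0.0], [-0.0, -0.0, -1.0]]
ft_force: [-0.2, -0.7, 0.5]
grip_width: -0.0001
t 65.55 pos [ 0.4139 -0.3495  0.2013] w 0.0002 f [-0.09  0.26  0.34] q [-52.7  22.3  78.7  -0.   79.  -36. ]
[[0.288, 0.958, -0.0], [0.958, -0.288, 0.0], [0.0, -0.0, -1.0]]
```

View pics/w39.png

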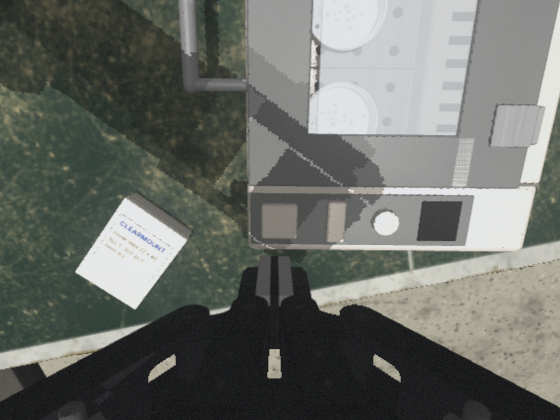

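View pics/s39c.png

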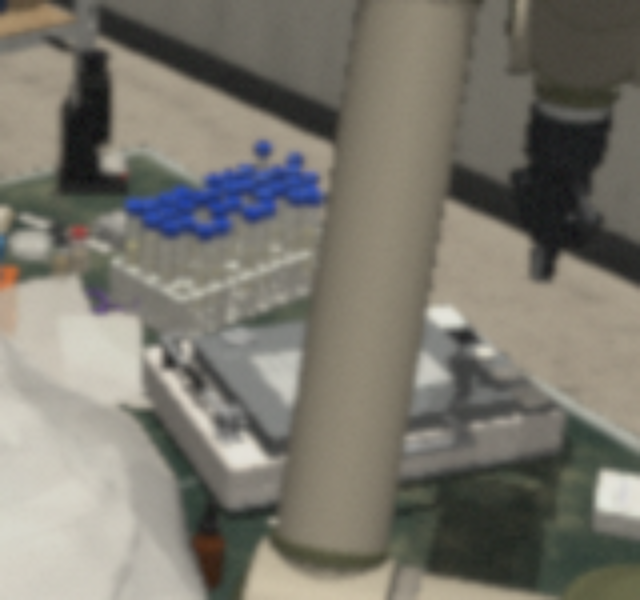

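```bash
python3 -c "
from h import *
p=get_image('wrist')
for n,u,v in (('start',279.5,221),('obl',336.5,221),('round',386,223)):
    X=at_z(p,u,v,.072); print(n,np.round(X,4),D(X)); go(X[0],X[1],.085)"
```

```text
start [ 0.4137 -0.3663  0.072 ] [-0.1868 -0.1704]
t 65.65 pos [ 0.4139 -0.3496  0.2013] w -0.0001 f [-0.11  0.56 -0.12] q [-52.7  22.3  78.7  -0.   79.  -36. ]
[[0.288, 0.958, 0.0], [0.958, -0.288, -0.0], [-0.0, 0.0, -1.0]]
slide [-0.0161  0.0046  0.1163] len 0.118 head -16.73
obl [ 0.4594 -0.38    0.072 ] [-0.139  -0.1703]
t 65.65 pos [ 0.4139 -0.3496  0.2013] w -0.0001 f [-0.11  0.56 -0.12] q [-52.7  22.3  78.7  -0.   79.  -36. ]
[[0.288, 0.958, 0.0], [0.958, -0.288, -0.0], [-0.0, 0.0, -1.0]]
slide [-0.0161  0.0523  0.1163] len 0.129 head -16.73
round [ 0.4988 -0.3937  0.072 ] [-0.0974 -0.172 ]
t 65.65 pos [ 0.4139 -0.3496  0.2013] w -0.0001 f [-0.11  0.56 -0.12] q [-52.7  22.3  78.7  -0.   79.  -36. ]
[[0.288, 0.958, 0.0], [0.958, -0.288, -0.0], [-0.0, 0.0, -1.0]]
slide [-0.0178  0.094   0.1163] len 0.151 head -16.73
```

```bash
python3 -m crank '{"slide":[[-0.005,0.03,0.01],[-0.012,0.06,0.03],[-0.0178,0.09,0.06],[-0.0178,0.094,0.09],[-0.0178,0.094,0.11],[-0.0178,0.094,0.116],[-0.0178,0.094,0.116],[-0.0178,0.094,0.116]],"roll":[0,0,0,0,0,0,0,0],"grip":[0,0,0,0,0,0,0,0]}'
python3 -c "
from h import *
save('wrist','w40')"
```

```text
time_s: 66.45
position: [0.4991, -0.3941, 0.0867]
tool_rot: [[0.288, 0.958, 0.001], [0.958, -0.288, -0.002], [-0.001, 0.002, -1.0]]
ft_force: [-0.4, -0.7, 0.9]
grip_width: -0.0002
```

View pics/w40.png

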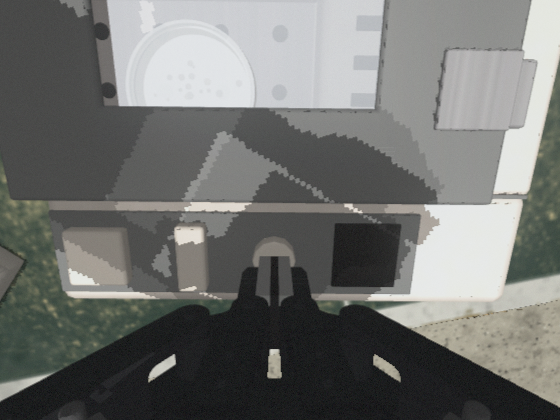

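```bash
python3 -m crank '{"slide":[[0,0,0.006],[0,0,0.012],[0,0,0.015],[0,0,0.017],[0,0,0.0185],[0,0,0.0185],[0,0,0.0185],[0,0,0.0185]],"roll":[0,0,0,0,0,0,0,0],"grip":[0,0,0,0,0,0,0,0]}'
```

```text
time_s: 67.3
position: [0.4987, -0.3936, 0.068]
tool_rot: [[0.288, 0.958, 0.0], [0.958, -0.288, -0.001], [-0.0, 0.0, -1.0]]
ft_force: [-2.5, 3.1, 9.7]
grip_width: 0.0003
```

```bash
python3 -m crank '{"slide":[[0,0,-0.01],[0,0,-0.022],[0,0,-0.022],[0.0015,-0.02,-0.022],[0.0015,-0.0417,-0.022],[0.0015,-0.0417,-0.022],[0.0015,-0.0417,-0.022],[0.0015,-0.0417,-0.022]],"roll":[0,0,0,0,0,0,0,0],"grip":[0,0,0,0,0,0,0,0]}'
python3 -c "
from h import *
save('wrist','w41');go(.4594,-.38,.0676)"
```

```text
time_s: 68.1
position: [0.4599, -0.3805, 0.0888]
tool_rot: [[0.288, 0.958, 0.0], [0.958, -0.288, -0.0], [-0.0, 0.001, -1.0]]
ft_force: [0.2, 0.6, 0.6]
grip_width: -0.0001
t 68.15 pos [ 0.4599 -0.3804  0.0888] w 0.0001 f [-0.79 -0.02  0.39] q [-51.   34.   78.5   0.   67.5 -34.2]
[[0.288, 0.958, 0.0], [0.958, -0.288, -0.0], [-0.0, 0.0, -1.0]]
slide [ 0.0003 -0.0006  0.0212] len 0.021 head -16.71
```

View pics/w41.png

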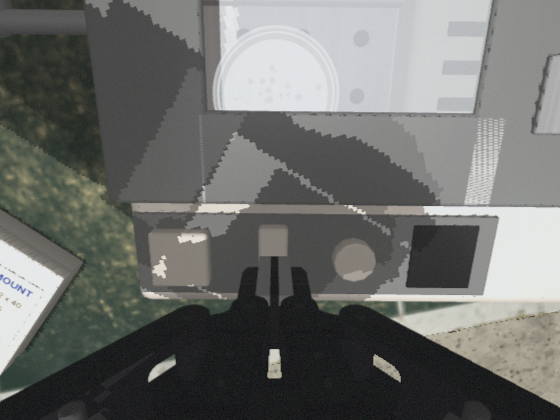

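```bash
python3 -m crank '{"slide":[[0,0,0.006],[0,0,0.012],[0,0,0.017],[0,0,0.019],[0,0,0.021],[0,0,0.0213],[0,0,0.0213],[0,0,0.0213]],"roll":[0,0,0,0,0,0,0,0],"grip":[0,0,0,0,0,0,0,0]}'
python3 -m crank '{"slide":[[0,0,-0.01],[0,0,-0.022],[0,0,-0.022],[0.000,-0.02,-0.022],[0.000,-0.048,-0.022],[0.000,-0.048,-0.022],[0.000,-0.048,-0.022],[0.000,-0.048,-0.022]],"roll":[0,0,0,0,0,0,0,0],"grip":[0,0,0,0,0,0,0,0]}'
python3 -c "
from h import *
save('wrist','w42');go(.4137,-.3663,.0676)"
```

```text
time_s: 68.95
position: [0.4593, -0.38, 0.068]
tool_rot: [[0.288, 0.958, 0.0], [0.958, -0.288, -0.0], [0.0, 0.0, -1.0]]
ft_force: [-0.6, 1.6, 5.4]
grip_width: 0.0002
time_s: 69.75
position: [0.414, -0.3668, 0.0897]
tool_rot: [[0.288, 0.958, 0.001], [0.958, -0.288, -0.001], [-0.0, 0.001, -1.0]]
ft_force: [-0.1, 0.3, 0.1]
grip_width: -0.0002
t 69.8 pos [ 0.414  -0.3667  0.0895] w 0.0004 f [-0.01 -0.18  0.49] q [-53.8  30.3  85.9   0.   63.8 -37.1]
[[0.288, 0.958, 0.0], [0.958, -0.288, -0.0], [-0.0, 0.001, -1.0]]
slide [ 0.0003 -0.0004  0.0219] len 0.022 head -16.71
```

View pics/w42.png

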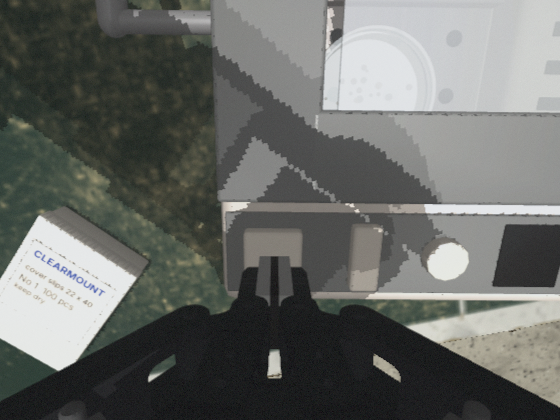

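```bash
python3 -m crank '{"slide":[[0,0,0.006],[0,0,0.012],[0,0,0.017],[0,0,0.02],[0,0,0.0225],[0,0,0.0225],[0,0,0.0225],[0,0,0.0225]],"roll":[0,0,0,0,0,0,0,0],"grip":[0,0,0,0,0,0,0,0]}'
python3 -m crank '{"slide":[[0,0,-0.01],[0,0,-0.03],[0,0,-0.06],[0,0,-0.1],[0,0,-0.14],[0,-0.03,-0.16],[0,-0.06,-0.16],[0,-0.08,-0.16]],"roll":[0,0,0,0,0,0,0,0],"grip":[0,0,0,0,0,0,0,0]}'
python3 -c "
from h import *
save('wrist','w43');p=save('scene','s43');q=save('top','t43');st()
cv2.imwrite('pics/t43c.png',cv2.resize(q['frame'][145:255,325:465,::-1],None,fx=5.5,fy=5.4,interpolation=cv2.INTER_CUBIC))"
```

```text
time_s: 70.6
position: [0.4134, -0.3662, 0.0679]
tool_rot: [[0.288, 0.958, 0.0], [0.958, -0.288, -0.0], [-0.0, 0.001, -1.0]]
ft_force: [-1.8, 3.2, 10.2]
grip_width: 0.0002
time_s: 71.4
position: [0.3354, -0.3428, 0.2279]
tool_rot: [[0.288, 0.958, 0.0], [0.958, -0.288, -0.001], [-0.001, 0.001, -1.0]]
ft_force: [0.3, -0.2, 0.1]
grip_width: 0.0001
t 71.55 pos [ 0.3363 -0.3433  0.2276] w -0.0 f [ 0.22 -0.61  0.04] q [-59.7  15.   85.3   0.   79.7 -42.9]
[[0.289, 0.957, 0.0], [0.957, -0.289, -0.001], [-0.001, 0.001, -1.0]]
```

View pics/w43.png

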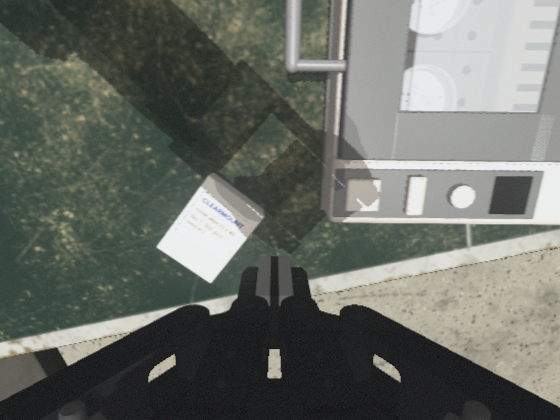

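View pics/t43c.png

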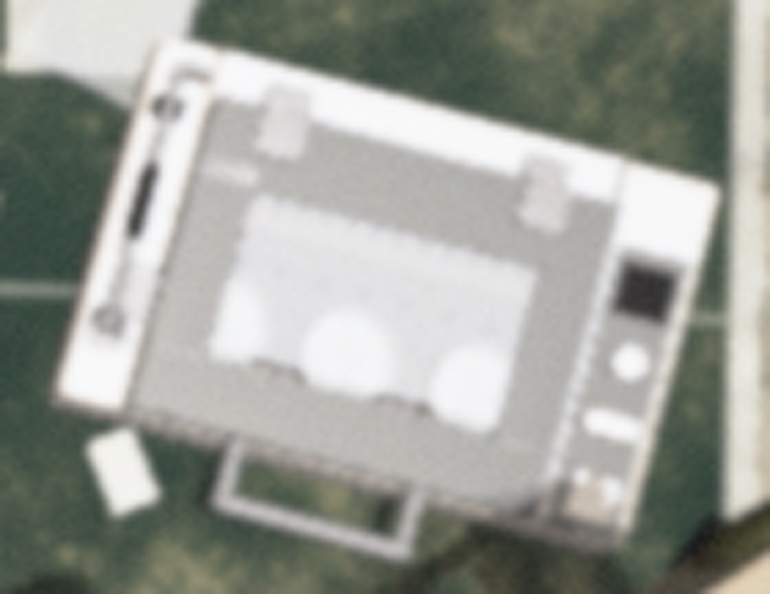

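```bash
python3 -c "
from h import *
close_job()"
```

```text
the job is handed in; nothing more can be done
```

The dryer job is finished and handed in at about 71 s of the 210 s allowed. No verdict came back, so the results below are my own checks.

**What I did**
- I raised the hood to its stop, swung the rod up to its stop and let the hood down onto the rod. Camera projection put the hood at about 1.345 rad.
- I laid the three clear dishes flat, one in each bay. One of them had been knocked a few centimetres aside, so I measured it again before picking it up.
- I lifted the hood off the rod, folded the rod into its saddle and shut the hood.
- I pressed round, oblong and start in that order, then backed the arm off clear of everything.

**Last checks**
- **Hood and rod:** the final top picture shows both lying exactly as at the start, with the hood shut. Pressing on the folded rod's sleeve met a firm stop at 88 mm height, which is the folded position.
- **Dishes:** all three were seen flat in their bays before the hood was shut and are visible through its window afterwards.
- **Keys:** all three were pushed down to a tool height of 68 mm, their full 4 mm travel. All keys looked up again in the last picture.
- **Bystanders:** the card box and dropper bottle were never touched.

**What did not match or went roughly**
- The oblong key read 5.4 N against about 10 N for the other two. That is still full travel by height and spring force.
- My first grip on the raised rod was about 13 mm too high, so I opened and gripped again.
- Pushes at the stops peaked at about 59 N shutting the hood and 41 N folding the rod, both below the 120 N wrist limit.

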